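# Fill the ice bucket and close it

### The arm

A 7-joint arm with a two-finger parallel gripper is mounted at the origin on the work surface. World frame = base frame: x ahead of the robot, y to its left, z up, the work surface at z = 0. Lengths are in m, angles in rad, forces in N, time in s.
With the tool pointing down it reaches from about 0.4 to 0.85 m from the base axis. Payload 10.4 kg.
Tool frame: the origin (TCP) lies at the very end of the fingers, on their centre line; the grasp point (between the pads) lies 19 mm behind it; z points along the fingers, y is the line along which they close (so a half turn about z gives the same grasp; the last joint's range is limited). The gripper opens to 85 mm and grips with 20 to 120 N. Pads are 22 mm wide; open, the fingers measure 114 mm over their backs; the gripper's body (76 mm by 85 mm) begins 54 mm behind the grasp point. The pads swing forward as they close: fully open they stand 13 mm farther back than shut.
Start: joints at [-1.134, 0.332, -0.065, 1.46, 0.022, 1.35, -0.088], TCP at [0.277, 0.56, 0.231] pointing down, gripper open.
Joint ranges: [-2.6, 2.6], [-0.5, 2.12], [-1.47, 1.34], [0.16, 2.42], [-1.27, 4.41], [0.06, 2.06], [-2.6, 2.6]. Speed limits (rad/s): [2.22, 2.22, 2.79, 2.79, 3.14, 3.14, 3.14].

### API

Orientations are given as a unit quaternion [x, y, z, w].
In Python, from workcell import * gives the robot as it stands. The module is installed in compiled form; this text tells all that it offers.
- The arm moves only by the tool carry_out, never from a script. Its argument "motion" is a list of rows, each an object with "xyz": the shift along the tool's x, y, z in m, a list of three; "angular": the turn, a rotation vector about the tool's x, y, z in degrees, a list of three. A call has 1 to 12 rows; each row is the pose to reach, as a shift and turn from the pose commanded when the call began, along the tool's axes at that moment; what a row does not reach only later rows make up. A row lasts 1/10 s, in which the tool goes at most 50 mm and 8.59 degrees, less where a joint would pass 70% of its speed; a pose out of reach is approached as far as the arm can. A call with a gripper value outside its range is refused whole. "hand" is the opening, from 0 (shut) to 1 (fully open), set as the call begins (left out, the last holds). The fingers move at their own pace and stop on an object; "grip_force" is the grip in N (left out, the last holds). Time passes only in rows, so rows that repeat a pose let the fingers close. It gives the time, the measured TCP pose, the force, the opening and the grip force at its end, in the units of the state.
- get_obs(): the state, without advancing time (a new reading comes with each control period).
- camera(name): name is "side" or "top" or "wrist"; returns a dict with "img" (384x512x3 uint8, red, green, blue), "fx", "fy", "cx", "cy" (pixels), "extrinsics" (4x4, takes a point from camera to world coordinates). Camera axes: x right, y up, looking along -z (the intrinsics and any distortion apply to the point x, -y, -z); pixel columns grow to the right and rows downward; lengths in m; the calibration is good to about 2 mm. A picture is of the moment at which its call begins. There is no depth.
- hand_in(): hands the job in; it is judged then, once.
The state is a dict: "clock": time; "joint_pos": joint angles; "joint_velocities": joint speeds; "tau": joint torques, N m; "position": TCP position; "ee_rot": TCP orientation; "ft_force": force on the tool from outside, world axes, zero at the start; "torque": the same for the moment, N m; "grip_width": opening from 0.0 (shut) to 1.0 (fully open); "grasp_force": force on a finger pad.
Only numpy, scipy, OpenCV 4.12 (cv2) and the standard library are available. Lean on these libraries where they do the work, as an engineer would, in place of code of your own. Each camera call takes 0.05 s, during which the arm holds its last target. There are 200 camera calls.

### The job

Use the metal scoop to move at least three of the ice cubes from the shallow tray into the round insulated bucket without touching the ice with the fingers; every cube must end up in the bucket or in the tray, none on the bench, and leave the scoop standing level on the bench or in the tray. Once the ice is in, put the bucket's plug lid on and press it down firmly until it sits level and fully home on the rim. Do not shift the other things on the bench.

Things in the scene. Friction and masses are not known exactly. Their poses are not given: they have to be found in the camera images.
- scoop: Aluminium ice scoop, 228 mm long, 0.16 kg, standing level. Origin: under the middle of its flat bowl; x points out of the open mouth, z up. Bowl x -55 to +55 mm, 110 mm wide (104 inside), floor 3 mm, bevelled over the last 25 mm to a 1 mm lip; closed back 50 mm high, sides falling forward, ending 15 mm before the lip. Handle: level bar, x -61 to -173 mm, 20 wide, 18 tall, middle 62 mm up.
- scoop_grip (a point): Place to grip on the scoop's handle: the middle of the bar's section, 85 mm behind and 62 mm above the scoop's origin; axes as the scoop's (the fingers close along y).
- scoop_lip (a point): Middle of the scoop's front lip, on its underside: 55 mm ahead of the scoop's origin.
- tray: Shallow open grey tray that holds the ice, fixed to the bench: 320 mm long (x) by 180 mm (y) by 42 mm tall, walls and floor 5 mm (inside 310 by 170 mm, inner floor 5 mm above the bench), thin rim turned out 8 mm all round. Origin: under its middle; x along its length. The ice starts in the +x half, the other half is empty.
- ice0: Clear ice cube, 28 mm with 4 mm bevelled edges, 20 g, loose and slippery (friction about 0.28 on everything: it begins to slide on a slope of 13 to 20 degrees). Origin: its centre. All five are alike; they lie flat in the tray.
- ice1: Clear ice cube, 28 mm with 4 mm bevelled edges, 20 g, loose and slippery (friction about 0.28 on everything: it begins to slide on a slope of 13 to 20 degrees). Origin: its centre. All five are alike; they lie flat in the tray.
- ice2: Clear ice cube, 28 mm with 4 mm bevelled edges, 20 g, loose and slippery (friction about 0.28 on everything: it begins to slide on a slope of 13 to 20 degrees). Origin: its centre. All five are alike; they lie flat in the tray.
- ice3: Clear ice cube, 28 mm with 4 mm bevelled edges, 20 g, loose and slippery (friction about 0.28 on everything: it begins to slide on a slope of 13 to 20 degrees). Origin: its centre. All five are alike; they lie flat in the tray.
- ice4: Clear ice cube, 28 mm with 4 mm bevelled edges, 20 g, loose and slippery (friction about 0.28 on everything: it begins to slide on a slope of 13 to 20 degrees). Origin: its centre. All five are alike; they lie flat in the tray.
- bucket: Round insulated blue ice bucket, loose, about 0.6 kg, 125 mm tall, 150 mm across at the rim and 136 mm at the foot, open at the top; the mouth is 132 mm across inside, the inner floor 12 mm above the bench. Origin: under its middle; z up.
- bucket_middle (a point): Middle of the bucket's hollow: on its axis, 62 mm above its origin.
- lid: The bucket's round blue plug lid, loose, 0.15 kg, lying plug down on the bench. Origin: under the middle of the plug; z up. Plug 116 mm across (108 at its bevelled bottom), 12 mm deep; disc 150 mm across up to z = 28 mm; upright round knob 31 mm across up to z = 66 mm. Seated, its origin is 113 mm above the bucket's, with about 6 mm play sideways. It drops in freely; nothing latches.
- lid_knob (a point): Place to grip on the lid's knob: on its axis, 52 mm above the lid's origin (24 mm above the disc, 14 mm under the knob's top).
- media_bottle: Bystander: glass bottle with a blue cap, loose, 74 mm across, 150 mm tall. Origin: under its middle.
- tip_box: Bystander: red box of pipette tips with a clear lid, loose, 122 by 85 by 68 mm. Origin: under its middle.
- screwdriver: Bystander: screwdriver with an orange handle, loose, lying, 200 mm long along its x. Origin: under its middle.
- stopper: Bystander: brown rubber stopper, loose, 33 mm across, 28 mm tall. Origin: under its middle.
- cutters: Bystander: wire cutters with yellow grips, loose, lying, 140 mm long along x (grips to -x), 14 mm thick. Origin: under the pivot.
Mind the look-alikes: they are no part of the job. What is shaped like the lid but yellow is not meant.

How it is judged:
On the way, in this order (a step that is already met when the one before it is completed fails the run):
1. at least one ice cube rides in the scoop's bowl, lifted clear of the tray (its centre more than 90 mm above the bench) (((x of ice0 in the frame of scoop between -0.055 and 0.055 m and y of ice0 in the frame of scoop between -0.055 and 0.055 m and z of ice0 in the frame of scoop below 0.06 m and height (world z) of ice0 above 0.09 m) or (x of ice1 in the frame of scoop between -0.055 and 0.055 m and y of ice1 in the frame of scoop between -0.055 and 0.055 m and z of ice1 in the frame of scoop below 0.06 m and height (world z) of ice1 above 0.09 m) or (x of ice2 in the frame of scoop between -0.055 and 0.055 m and y of ice2 in the frame of scoop between -0.055 and 0.055 m and z of ice2 in the frame of scoop below 0.06 m and height (world z) of ice2 above 0.09 m) or (x of ice3 in the frame of scoop between -0.055 and 0.055 m and y of ice3 in the frame of scoop between -0.055 and 0.055 m and z of ice3 in the frame of scoop below 0.06 m and height (world z) of ice3 above 0.09 m) or (x of ice4 in the frame of scoop between -0.055 and 0.055 m and y of ice4 in the frame of scoop between -0.055 and 0.055 m and z of ice4 in the frame of scoop below 0.06 m and height (world z) of ice4 above 0.09 m))), for 0.2 s.
2. at least three ice cubes lie in the bucket ((distance between each of ice0, ice1, ice2 and bucket_middle below 0.07 m or distance between each of ice0, ice1, ice3 and bucket_middle below 0.07 m or distance between each of ice0, ice1, ice4 and bucket_middle below 0.07 m or distance between each of ice0, ice2, ice3 and bucket_middle below 0.07 m or distance between each of ice0, ice2, ice4 and bucket_middle below 0.07 m or distance between each of ice0, ice3, ice4 and bucket_middle below 0.07 m or distance between each of ice1, ice2, ice3 and bucket_middle below 0.07 m or distance between each of ice1, ice2, ice4 and bucket_middle below 0.07 m or distance between each of ice1, ice3, ice4 and bucket_middle below 0.07 m or distance between each of ice2, ice3, ice4 and bucket_middle below 0.07 m)), for 0.2 s.
3. the lid is pressed home: seated level on the rim and bearing on the bucket with more than 5 N (z of lid in the frame of bucket between 0.105 and 0.117 m and horizontal distance between lid and bucket below 0.015 m and angle between lid's own z axis and vertical below 0.06 rad and contact force between lid and bucket above 5 N), for 0.1 s.
At the end, for the whole second after the job is handed in: Three or more cubes are in the upright bucket, all others in the tray. The lid is level within 0.06 rad, centred within 15 mm, at most 4 mm above fully home. The scoop rests right way up, level within 0.2 rad, its underside under 30 mm above the bench (bench or tray floor) ((distance between each of ice0, ice1, ice2 and bucket_middle below 0.07 m or distance between each of ice0, ice1, ice3 and bucket_middle below 0.07 m or distance between each of ice0, ice1, ice4 and bucket_middle below 0.07 m or distance between each of ice0, ice2, ice3 and bucket_middle below 0.07 m or distance between each of ice0, ice2, ice4 and bucket_middle below 0.07 m or distance between each of ice0, ice3, ice4 and bucket_middle below 0.07 m or distance between each of ice1, ice2, ice3 and bucket_middle below 0.07 m or distance between each of ice1, ice2, ice4 and bucket_middle below 0.07 m or distance between each of ice1, ice3, ice4 and bucket_middle below 0.07 m or distance between each of ice2, ice3, ice4 and bucket_middle below 0.07 m) and (distance between ice0 and bucket_middle below 0.07 m or (x of ice0 in the frame of tray between -0.155 and 0.155 m and y of ice0 in the frame of tray between -0.085 and 0.085 m and height (world z) of ice0 below 0.06 m)) and (distance between ice1 and bucket_middle below 0.07 m or (x of ice1 in the frame of tray between -0.155 and 0.155 m and y of ice1 in the frame of tray between -0.085 and 0.085 m and height (world z) of ice1 below 0.06 m)) and (distance between ice2 and bucket_middle below 0.07 m or (x of ice2 in the frame of tray between -0.155 and 0.155 m and y of ice2 in the frame of tray between -0.085 and 0.085 m and height (world z) of ice2 below 0.06 m)) and (distance between ice3 and bucket_middle below 0.07 m or (x of ice3 in the frame of tray between -0.155 and 0.155 m and y of ice3 in the frame of tray between -0.085 and 0.085 m and height (world z) of ice3 below 0.06 m)) and (distance between ice4 and bucket_middle below 0.07 m or (x of ice4 in the frame of tray between -0.155 and 0.155 m and y of ice4 in the frame of tray between -0.085 and 0.085 m and height (world z) of ice4 below 0.06 m)) and z of lid in the frame of bucket between 0.105 and 0.117 m and horizontal distance between lid and bucket below 0.015 m and angle between lid's own z axis and vertical below 0.06 rad and angle between bucket's own z axis and vertical below 0.1 rad and height (world z) of bucket below 0.01 m and linear speed of each of lid, bucket, scoop below 0.03 m/s and height (world z) of scoop below 0.03 m and angle between scoop's own z axis and vertical below 0.2 rad); the robot touches nothing.
It fails at once if the fingers touch an ice cube (more than 0.5 N) (contact force between the fingers and ice0 above 0.5 N or contact force between the fingers and ice1 above 0.5 N or contact force between the fingers and ice2 above 0.5 N or contact force between the fingers and ice3 above 0.5 N or contact force between the fingers and ice4 above 0.5 N).
It fails at once if a bystander (bottle, tip box, screwdriver, stopper or cutters) is shifted by more than 30 mm (distance of any of media_bottle, tip_box, screwdriver, stopper, cutters from where it was at the start of the episode above 0.03 m).
It also fails if it takes over 72 s, if anything falls off the work surface, if the arm or the gripper's body presses on something with over 40 N, if the wrist force passes 120 N, or if a joint passes its speed limit or range.

## Working session

There is one attempt and no reset: what is moved stays moved. The work goes in short steps, Python scripts to look and compute and a tool call to move; the robot and the scene stay as the last step left them, time stands still between calls to the robot, and variables do not carry over. Pictures are saved under pics/ and viewed, at most 10 in all, crops included, and the job is handed in when it is done.

Besides the shell and the picture viewer there is one more tool, called in YAML: its name, and indented under it one key for each argument. carry_out: Moves the arm, as the interface text tells. Its arguments: {"type":"object","properties":{"motion":{"type":"array"},"hand":{"type":"number"},"grip_force":{"type":"number"}},"required":["motion"]}

```bash
mkdir -p pics; cat > h.py <<'E'
from workcell import *
import numpy as np, cv2
from scipy.spatial.transform import Rotation as R
def shot(n,f):
    c=camera(n); cv2.imwrite(f'pics/{f}.png',c['img'][:,:,::-1]); return c
def ray(c,u,v,z):
    E=np.array(c['extrinsics']); d=E[:3,:3]@np.array([(u-c['cx'])/c['fx'],-(v-c['cy'])/c['fy'],-1.]); o=E[:3,3]
    return o+d*(z-o[2])/d[2]
def proj(c,p):
    E=np.array(c['extrinsics']); q=E[:3,:3].T@(np.array(p)-E[:3,3]); return c['cx']+c['fx']*q[0]/-q[2], c['cy']-c['fy']*q[1]/-q[2]
E
python3 - <<'E'
from h import *
import pickle
o=get_obs();print(o)
cs={n:shot(n,n+'0') for n in('top','side')}
pickle.dump({k:{a:np.array(b) for a,b in v.items()} for k,v in cs.items()},open('c0.pkl','wb'))
for n,c in cs.items(): print(n,c.keys(),c['fx'],c['fy'],c['cx'],c['cy'],np.round(c['extrinsics'],3).tolist())
E
```

```text
{'clock': 0.0, 'joint_pos': array([-1.13361318,  0.33285421, -0.06469876,  1.46096573,  0.02163271,
        1.34987015, -0.08852409]), 'joint_velocities': array([-9.44692059e-05,  3.54335939e-04, -1.09885201e-04, -4.39385060e-04,
        2.71483576e-04,  1.22661220e-04,  4.80905109e-04]), 'tau': array([-1.14211971e-04, -6.25447941e+01,  4.89279523e-02, -3.91597939e+01,
        1.61159394e-02,  1.00262213e-02,  4.41729128e-05]), 'position': array([0.27719472, 0.55974915, 0.2305153 ]), 'ee_rot': array([ 2.27870225e-01,  9.73691260e-01, -6.91518724e-04, -1.11765940e-04]), 'ft_force': array([-1.37499824e-01, -4.37795106e-04,  4.52426034e-01]), 'torque': array([ 0.00640006, -0.07745428, -0.01845205]), 'grasp_force': 0.0, 'grip_width': 0.9984573108416862}
top dict_keys(['img', 'fx', 'fy', 'cx', 'cy', 'extrinsics']) 443.5760618157471 443.5760618157471 254.53134544157706 188.7992008019224 [[0.029, 0.986, -0.164, 0.263], [-1.0, 0.027, -0.011, -0.049], [-0.007, 0.165, 0.986, 1.221], [0.0, 0.0, 0.0, 1.0]]
side dict_keys(['img', 'fx', 'fy', 'cx', 'cy', 'extrinsics']) 367.43534595962103 367.43534595962103 252.50015584557894 192.2663036881645 [[0.869, 0.283, -0.405, 0.067], [-0.494, 0.466, -0.734, -0.757], [-0.018, 0.838, 0.545, 0.612], [0.0, 0.0, 0.0, 1.0]]
```

View pics/top0.png

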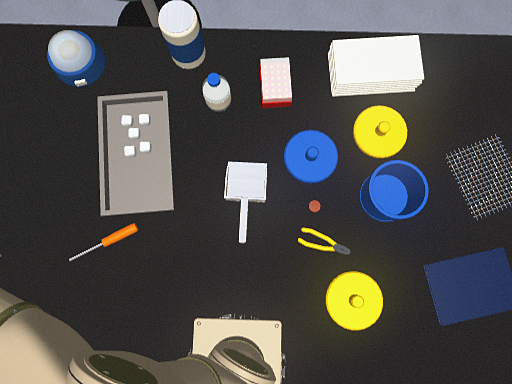

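View pics/side0.png

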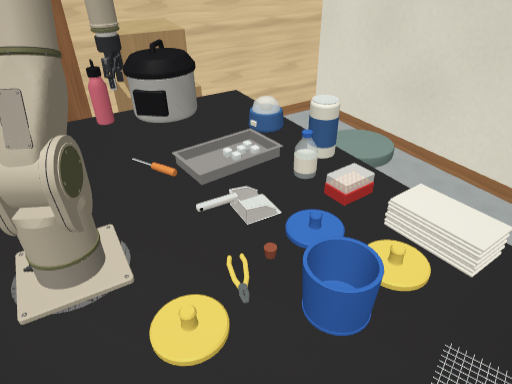

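Top view (up = +x, left = +y): the scoop is at (245,182) with its mouth up, and the tray is at (136,153) with ice around (136,133). The bucket is at (398,192). 
Lid candidates: blue disc (311,156), yellow discs (380,131) and (354,300), and the blue rag (470,286). I choose the blue disc with a knob. 
Scoop: the only candidate is the white/metal thing at (245,195).

```bash
python3 - <<'E'
from h import *
import pickle
cs=pickle.load(open('c0.pkl','rb'))
c=cs['top'];im=c['img'].copy();hsv=cv2.cvtColor(im,cv2.COLOR_RGB2HSV)
def blobs(m,box):
    k=np.zeros_like(m);x0,y0,x1,y1=box;k[y0:y1,x0:x1]=m[y0:y1,x0:x1]
    cn,_=cv2.findContours(k,cv2.RETR_EXTERNAL,cv2.CHAIN_APPROX_NONE)
    return sorted([a for a in cn if cv2.contourArea(a)>15],key=cv2.contourArea,reverse=True)
def toW(a,z): return np.array([ray(c,u,v,z)[:2] for u,v in a.reshape(-1,2)],np.float32)
blue=cv2.inRange(hsv,(100,120,60),(125,255,255))
w=toW(blobs(blue,(270,120,345,190))[0],.028);print('lid',cv2.minEnclosingCircle(w))
w=toW(blobs(blue,(345,150,440,230))[0],.125)
# rim: fit on outer far/right arc only
print('bucket hull(rim z)',cv2.minEnclosingCircle(w), w.min(0),w.max(0))
white=cv2.inRange(hsv,(0,0,140),(180,60,255))
for b in blobs(white,(215,150,275,250))[:3]:
    print('scoop',cv2.contourArea(b),cv2.boundingRect(b))
m=cv2.inRange(hsv,(0,0,100),(180,80,255))
hb=blobs(m,(230,206,260,250))[0]; print('handle z.071',cv2.minAreaRect(toW(hb,.071)))
bb=blobs(m,(215,150,275,250))[0]; print('bowl whole',cv2.boundingRect(bb))
ice=cv2.inRange(hsv,(0,0,195),(180,60,255))
for b in blobs(ice,(105,100,170,200)):
    r=cv2.minAreaRect(toW(b,.033)); print('ice',np.round(r[0],3),np.round(r[1],3),round(r[2]))
tr=cv2.inRange(hsv,(0,0,60),(180,70,255))
t=blobs(tr,(85,80,185,225))[0];print('tray rim .042',cv2.minAreaRect(toW(t,.042)), cv2.boxPoints(cv2.minAreaRect(toW(t,.042))).round(3).tolist())
a=cv2.resize(im[145:250,210:350],None,fx=4,fy=4,interpolation=cv2.INTER_CUBIC)
cv2.imwrite('pics/a.png',a[:,:,::-1])
E
```

```text
lid ((0.5582729578018188, -0.18669821321964264), 0.07658804208040237)
bucket hull(rim z) ((0.44982677698135376, -0.3827516436576843), 0.08914092183113098) [ 0.3735465 -0.4698373] [ 0.52965254 -0.29979697]
scoop 1756.0 (224, 161, 43, 82)
handle z.071 ((0.3615058958530426, -0.008004416711628437), (0.019646231085062027, 0.09435414522886276), 88.81015014648438)
bowl whole (224, 161, 43, 82)
ice [0.559 0.314] [0.026 0.028] 4
ice [0.573 0.272] [0.029 0.025] 4
ice [0.647 0.33 ] [0.026 0.026] 2
ice [0.652 0.281] [0.027 0.025] 4
ice [0.611 0.307] [0.026 0.028] 4
tray rim .042 ((0.553560733795166, 0.2968696653842926), (0.33964625000953674, 0.19805824756622314), 6.506509780883789) [[0.37400001287460327, 0.37599998712539673], [0.3959999978542328, 0.17900000512599945], [0.734000027179718, 0.21799999475479126], [0.7110000252723694, 0.41499999165534973]]
```

View pics/a.png

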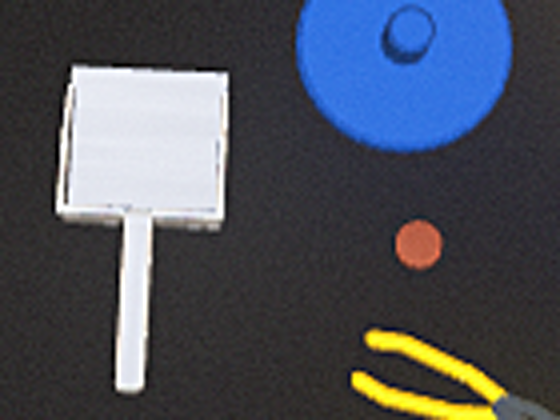

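```bash
python3 - <<'E'
from h import *
import pickle
from scipy.optimize import least_squares
cs=pickle.load(open('c0.pkl','rb'))
c=cs['top'];im=c['img'];hsv=cv2.cvtColor(im,cv2.COLOR_RGB2HSV)
p=lambda x,y,z:ray(c,210+(x-1.5)/4,145+(y-1.5)/4,z)[:2]
a,b=p(129,390,.071),p(141,214,.071);d=b-a;print('handle end',a,'root',b,'yaw',np.degrees(np.arctan2(d[1],d[0])))
l,r=p(73,66,.001),p(228,71,.001);print('lip',l,r,(l+r)/2,np.linalg.norm(l-r),'yaw',np.degrees(np.arctan2(*(l-r)[::-1]))-90)
def mask(c,box):
    h=cv2.cvtColor(c['img'],cv2.COLOR_RGB2HSV);m=cv2.inRange(h,(100,120,40),(125,255,255));k=np.zeros_like(m);x0,y0,x1,y1=box;k[y0:y1,x0:x1]=m[y0:y1,x0:x1]
    cn,_=cv2.findContours(k,cv2.RETR_EXTERNAL,cv2.CHAIN_APPROX_NONE);return max(cn,key=cv2.contourArea).reshape(-1,2)
def fit(c,box,z,rad,x0,away=True):
    q=np.array([ray(c,u,v,z)[:2] for u,v in mask(c,box)]);x=np.array(x0,float)
    o=np.array(c['extrinsics'])[:2,3]
    for _ in range(8):
        dv=(x-o)/np.linalg.norm(x-o); s=q[(q-x)@dv>0.01]
        x=least_squares(lambda t:np.linalg.norm(s-t,axis=1)-rad,x,loss='soft_l1',f_scale=.002).x
    return x,np.abs(np.linalg.norm(s-x,axis=1)-rad).mean()
print('bucket top',fit(c,(345,150,440,230),.125,.075,(.455,-.395)))
print('bucket side',fit(cs['side'],(290,235,390,330),.125,.075,(.455,-.395)))
print('lid top',fit(c,(270,120,345,190),.028,.075,(.558,-.187)))
print('lid side',fit(cs['side'],(280,205,348,250),.028,.075,(.558,-.187)))
E
```

```text
handle end [ 0.31438104 -0.00719344] root [ 0.42911387 -0.01120854] yaw -2.0042638820757386
lip [0.54322533 0.04243252] [ 0.54259924 -0.0668416 ] [ 0.54291229 -0.01220454] 0.10927591705348076 yaw -0.32827242967096026
bucket top (array([ 0.45511628, -0.39442339]), np.float64(0.0006672747538769109))
bucket side (array([ 0.45004143, -0.38270232]), np.float64(0.007940392128036987))
lid top (array([ 0.55808648, -0.18619061]), np.float64(0.0008090562847324192))
lid side (array([ 0.55788471, -0.19033464]), np.float64(0.0011971312637221545))
```

```bash
cat >> h.py <<'E'
def go(xyz,Rt):
    o=get_obs(); R0=R.from_quat(o['ee_rot'])
    print('shift',R0.inv().apply(np.array(xyz)-o['position']).round(4).tolist(),'turn',np.degrees((R0.inv()*Rt).as_rotvec()).round(2).tolist())
def tool(yaw,pitch=0): # scoop-like frame: yaw deg, pitch deg (+ = mouth down)
    return R.from_euler('ZY',[yaw,pitch],degrees=True)*R.from_matrix(np.diag([-1.,1,-1]))
def scoop_tcp(origin,yaw,pitch=0,g=(-.083,0,.062)): # TCP when holding scoop at origin
    S=R.from_euler('ZY',[yaw,pitch],degrees=True); return np.array(origin)+S.apply(np.array(g)+[0,0,-.019])
def st(): 
    o=get_obs();print(round(o['clock'],2),o['position'].round(4),R.from_quat(o['ee_rot']).as_rotvec().round(3),'F',o['ft_force'].round(1),'w',round(o['grip_width'],3),'gf',round(o['grasp_force'],1),'q',o['joint_pos'].round(2))
E
python3 -c "
from h import *
go([.405,-.0103,.13],tool(-1.2))"
```

```text
shift [-0.3675, -0.4541, 0.1012] turn [-0.07, -0.01, -25.14]
```

carry_out:
  motion:
    - {"xyz":[-0.03,-0.037,0],"angular":[0,0,-2]}
    - {"xyz":[-0.06,-0.074,0],"angular":[0,0,-4.5]}
    - {"xyz":[-0.09,-0.111,0],"angular":[0,0,-7]}
    - {"xyz":[-0.12,-0.148,0],"angular":[0,0,-9]}
    - {"xyz":[-0.15,-0.185,0],"angular":[0,0,-11]}
    - {"xyz":[-0.18,-0.222,0],"angular":[0,0,-13]}
    - {"xyz":[-0.21,-0.26,0.01],"angular":[0,0,-15]}
    - {"xyz":[-0.24,-0.297,0.03],"angular":[0,0,-17]}
    - {"xyz":[-0.27,-0.334,0.05],"angular":[0,0,-19]}
    - {"xyz":[-0.3,-0.371,0.07],"angular":[0,0,-21]}
    - {"xyz":[-0.335,-0.414,0.09],"angular":[0,0,-23]}
    - {"xyz":[-0.3675,-0.4541,0.1],"angular":[0,0,-25.1]}
  hand: 0.6

```text
clock: 1.3
position: [0.401, 0.0038, 0.1338]
ee_rot: [0.01, 1.0, 0.0, -0.0]
ft_force: [1.5, -0.6, -0.3]
grip_width: 0.603
grasp_force: 0.0
```

```bash
python3 -c "
from h import *
st();go([.405,-.0103,.043],tool(-1.2))
c=shot('wrist','w1')"
```

```text
1.3 [0.401  0.0038 0.1338] [-0.031 -3.141 -0.   ] F [ 1.5 -0.6 -0.3] w 0.603 gf 0.0 q [-0.6  -0.12  0.46  2.15  0.06  1.09  1.38]
shift [-0.0043, -0.014, 0.0908] turn [0.01, -0.04, 0.07]
```

View pics/w1.png

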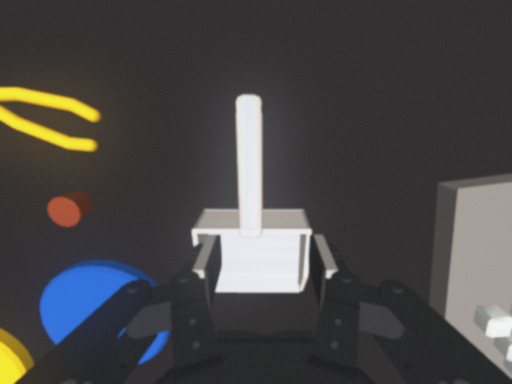

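carry_out:
  motion:
    - {"xyz":[0,0,0.0],"angular":[0,0,0]}
    - {"xyz":[0,0,0.02],"angular":[0,0,0]}
    - {"xyz":[0,0,0.02],"angular":[0,0,0]}

```text
clock: 1.65
position: [0.4003, 0.0062, 0.1135]
ee_rot: [0.01, 1.0, -0.0, -0.001]
ft_force: [-1.3, 0.4, 0.5]
grip_width: 0.6
grasp_force: 0.0
```

```bash
python3 -c "
from h import *
st();go([.405,-.0103,.043],tool(-1.2))
c=shot('wrist','w2')
im=c['img'].astype(int)
for v in (110,130,160,190,215):
    r=im[v,200:300].min(1);k=np.where(r>130)[0]+200
    if len(k):print(v,k.min(),k.max(),ray(c,k.mean(),v,.071).round(4))
"
```

```text
1.65 [0.4003 0.0062 0.1135] [-3.300e-02 -3.138e+00  1.000e-03] F [-1.3  0.4  0.5] w 0.6 gf 0.0 q [-0.61 -0.09  0.46  2.18  0.04  1.04  1.38]
shift [-0.0053, -0.0164, 0.0705] turn [-0.04, -0.17, -0.0]
110 229 256 [ 0.3235 -0.0059  0.071 ]
130 230 257 [ 0.3364 -0.0058  0.071 ]
160 231 258 [ 0.357  -0.0061  0.071 ]
190 232 258 [ 0.3791 -0.0067  0.071 ]
215 233 258 [ 0.3988 -0.0071  0.071 ]
```

carry_out:
  motion:
    - {"xyz":[-0.005,-0.014,0.0],"angular":[0,0,0]}
    - {"xyz":[-0.005,-0.014,0.01],"angular":[0,0,0]}
    - {"xyz":[-0.005,-0.014,0.03],"angular":[0,0,0]}
    - {"xyz":[-0.005,-0.014,0.05],"angular":[0,0,0]}
    - {"xyz":[-0.005,-0.014,0.07],"angular":[0,0,0]}
    - {"xyz":[-0.005,-0.014,0.07],"angular":[0,0,0]}
  hand: 0.6

```text
clock: 2.3
position: [0.4045, -0.0079, 0.043]
ee_rot: [0.011, 1.0, -0.001, -0.002]
ft_force: [0.4, -0.1, -0.2]
grip_width: 0.599
grasp_force: 0.0
```

carry_out:
  motion:
    - {"xyz":[0,0,0],"angular":[0,0,0]}
    - {"xyz":[0,0,0],"angular":[0,0,0]}
    - {"xyz":[0,0,0],"angular":[0,0,0]}
    - {"xyz":[0,0,0],"angular":[0,0,0]}
    - {"xyz":[0,0,0],"angular":[0,0,0]}
    - {"xyz":[0,0,0],"angular":[0,0,0]}
  hand: 0
  grip_force: 100

```text
clock: 2.9
position: [0.407, -0.0081, 0.0462]
ee_rot: [0.011, 1.0, 0.001, 0.001]
ft_force: [-2.1, 0.0, 7.1]
grip_width: 0.213
grasp_force: 98.0
```

```bash
python3 -c "
from h import *
st()
T=R.from_euler('z',6.6,degrees=True);tc=np.array([.5536,.2969,0])
for p in [(.559,.314),(.573,.272),(.647,.330),(.652,.281),(.611,.307)]: print((T.inv().apply(np.array([*p,0])-tc)).round(3))
for s in (.0,-.03,-.07,-.09): print(s,T.apply([s,0,0])+tc)
"
```

```text
2.9 [ 0.407  -0.0081  0.0462] [3.40e-02 3.14e+00 2.00e-03] F [-2.1  0.   7.1] w 0.213 gf 98.0 q [-0.58  0.05  0.51  2.23 -0.04  0.86  1.5 ]
[0.007 0.016 0.   ]
[ 0.016 -0.027  0.   ]
[0.097 0.022 0.   ]
[ 0.096 -0.027  0.   ]
[0.058 0.003 0.   ]
0.0 [0.5536 0.2969 0.    ]
-0.03 [0.52379882 0.29345189 0.        ]
-0.07 [0.48406391 0.2888544  0.        ]
-0.09 [0.46419645 0.28655566 0.        ]
```

```bash
sed -i 's/g=(-.083,0,.062)/g=(-.081,0,.0652)/' h.py; cat >> h.py <<'E'
T=R.from_euler('z',6.6,degrees=True);tc=np.array([.5536,.2969,0])
def tray(x,y,z): return T.apply([x,y,0])+tc+[0,0,z]
E
python3 -c "
from h import *
st();go(scoop_tcp(tray(-.078,-.0025,.085),6.6,3),tool(6.6,3))"
```

```text
2.9 [ 0.407  -0.0081  0.0462] [3.40e-02 3.14e+00 2.00e-03] F [-2.1  0.   7.1] w 0.213 gf 98.0 q [-0.58  0.05  0.51  2.23 -0.04  0.86  1.5 ]
shift [0.0147, 0.2843, -0.0889] turn [0.27, 3.08, -7.85]
```

carry_out:
  motion:
    - {"xyz":[0,0,-0.03],"angular":[0,0,0]}
    - {"xyz":[0,0.0,-0.06],"angular":[0,0,0]}
    - {"xyz":[0,0.02,-0.09],"angular":[0,0,0]}
    - {"xyz":[0,0.05,-0.09],"angular":[0,0,-1]}
    - {"xyz":[0,0.09,-0.09],"angular":[0,0,-2]}
    - {"xyz":[0.005,0.13,-0.09],"angular":[0,1,-3]}
    - {"xyz":[0.01,0.17,-0.09],"angular":[0,2,-5]}
    - {"xyz":[0.012,0.21,-0.09],"angular":[0,3,-6]}
    - {"xyz":[0.015,0.25,-0.09],"angular":[0,3,-7]}
    - {"xyz":[0.015,0.284,-0.09],"angular":[0.3,3,-7.8]}
    - {"xyz":[0.015,0.284,-0.09],"angular":[0.3,3,-7.8]}
    - {"xyz":[0.015,0.284,-0.09],"angular":[0.3,3,-7.8]}

```text
clock: 4.1
position: [0.3974, 0.2762, 0.1353]
ee_rot: [-0.058, 0.998, -0.002, -0.026]
ft_force: [1.3, -0.3, -2.4]
grip_width: 0.216
grasp_force: 98.3
```

```bash
python3 -c "
from h import *
st();go(scoop_tcp(tray(-.078,-.0025,.005),6.6,3),tool(6.6,3))
a=shot('top','t2')['img'][60:240,60:240];b=shot('side','s2')['img'][100:260,90:290]
cv2.imwrite('pics/m2.png',np.hstack([cv2.resize(a,(400,400)),cv2.resize(b,(400,400))])[:,:,::-1])"
```

```text
4.1 [0.3974 0.2762 0.1353] [ 0.179 -3.084  0.007] F [ 1.3 -0.3 -2.4] w 0.216 gf 98.3 q [-0.88  0.13  0.22  1.92 -0.06  1.14  1.04]
shift [-0.0053, 0.0003, 0.0798] turn [-0.1, 0.01, 0.03]
```

View pics/m2.png

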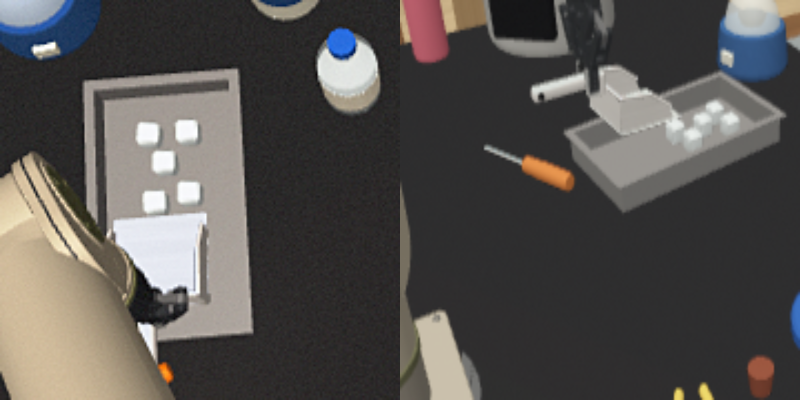

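```bash
python3 - <<'E'
from h import *
import pickle
c=pickle.load(open('c0.pkl','rb'))['top'];hsv=cv2.cvtColor(c['img'],cv2.COLOR_RGB2HSV)
m=(hsv[:,:,2]>55)&(hsv[:,:,1]<90)
def ln(P):
    vx,vy,x,y=cv2.fitLine(np.float32(P),cv2.DIST_HUBER,0,.001,.001).ravel(); s=np.sign(vx) if abs(vx)>abs(vy) else np.sign(vy);return np.degrees(np.arctan2(vy*s,vx*s)),x,y
rt=[];lf=[];tp=[];bt=[]
for v in range(105,205,3):
    k=np.where(m[v,85:190])[0]+85;lf.append(ray(c,k.min(),v,.042)[:2]);rt.append(ray(c,k.max(),v,.042)[:2])
for u in range(104,164,3):
    k=np.where(m[80:222,u])[0]+80;tp.append(ray(c,u,k.min(),.042)[:2]);bt.append(ray(c,u,k.max(),.042)[:2])
for n,p in zip(('right','left','top','bottom'),(rt,lf,tp,bt)): print(n,ln(p),p[0],p[-1])
E
```

```text
right (np.float32(6.6432896), np.float32(0.5145331), np.float32(0.19387479)) [0.6892991  0.21521253] [0.41201447 0.1820319 ]
left (np.float32(6.758298), np.float32(0.57743776), np.float32(0.39807224)) [0.68414458 0.41070739] [0.40652641 0.37828815]
top (np.float32(96.742966), np.float32(0.7213514), np.float32(0.31237566)) [0.71098434 0.39337563] [0.72987137 0.23456416]
bottom (np.float32(96.111465), np.float32(0.38655475), np.float32(0.27225953)) [0.37722541 0.36500682] [0.39225266 0.21306164]
```

carry_out:
  motion:
    - {"xyz":[-0.005,0,0.03],"angular":[0,0,0]}
    - {"xyz":[-0.005,0,0.055],"angular":[0,0,0]}
    - {"xyz":[-0.005,0,0.068],"angular":[0,0,0]}
    - {"xyz":[-0.005,0,0.074],"angular":[0,0,0]}
    - {"xyz":[-0.005,0,0.078],"angular":[0,0,0]}
    - {"xyz":[-0.005,0,0.078],"angular":[0,0,0]}

```text
clock: 4.8
position: [0.3989, 0.2758, 0.0575]
ee_rot: [-0.057, 0.998, -0.002, -0.026]
ft_force: [-1.2, -1.1, 1.2]
grip_width: 0.213
grasp_force: 98.7
```

```bash
python3 -c "
from h import *
st();go(scoop_tcp(tray(-.078,-.0025,.0075),6.6,3),tool(6.6,3));go(scoop_tcp(tray(.094,-.0025,.0075),6.6,3),tool(6.6,3))
"
```

```text
4.8 [0.3989 0.2758 0.0575] [ 0.176 -3.085  0.006] F [-1.2 -1.1  1.2] w 0.213 gf 98.7 q [-0.87  0.24  0.21  1.98 -0.09  0.97  1.07]
shift [0.0004, 0.0007, -0.0004] turn [-0.06, 0.04, -0.07]
shift [-0.1713, 0.0009, -0.0093] turn [-0.06, 0.04, -0.07]
```

carry_out:
  motion:
    - {"xyz":[-0.015,0,-0.0008],"angular":[0,0,0]}
    - {"xyz":[-0.03,0,-0.0016],"angular":[0,0,0]}
    - {"xyz":[-0.045,0,-0.0024],"angular":[0,0,0]}
    - {"xyz":[-0.06,0,-0.0032],"angular":[0,0,0]}
    - {"xyz":[-0.075,0,-0.004],"angular":[0,0,0]}
    - {"xyz":[-0.09,0,-0.0047],"angular":[0,0,0]}
    - {"xyz":[-0.105,0,-0.0055],"angular":[0,0,0]}
    - {"xyz":[-0.115,0,-0.006],"angular":[0,0,0]}
    - {"xyz":[-0.125,0,-0.0066],"angular":[0,0,0]}

```text
clock: 5.7
position: [0.5234, 0.2905, 0.0576]
ee_rot: [-0.057, 0.998, -0.002, -0.026]
ft_force: [-2.1, -0.5, 2.0]
grip_width: 0.211
grasp_force: 98.8
```

```bash
python3 -c "
from h import *
st();go(scoop_tcp(tray(.094,-.0025,.0075),6.6,3),tool(6.6,3))
a=shot('top','t3')['img'][60:240,60:240];b=shot('side','s3')['img'][120:220,170:290]
cv2.imwrite('pics/m3.png',np.hstack([cv2.resize(a,(400,400)),cv2.resize(b,(400,400))])[:,:,::-1])"
```

```text
5.7 [0.5234 0.2905 0.0576] [ 0.177 -3.085  0.006] F [-2.1 -0.5  2. ] w 0.211 gf 98.8 q [-0.76  0.46  0.24  1.68 -0.15  1.06  1.22]
shift [-0.0462, 0.0004, -0.0027] turn [-0.05, 0.02, -0.03]
```

View pics/m3.png

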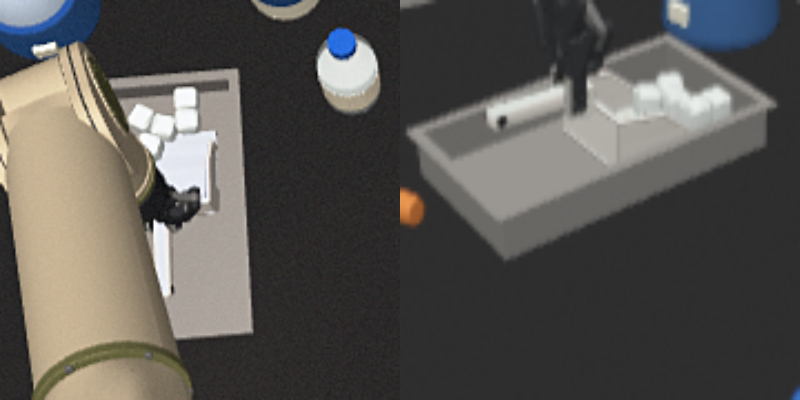

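carry_out:
  motion:
    - {"xyz":[-0.006,0,-0.0003],"angular":[0,0,0]}
    - {"xyz":[-0.012,0,-0.0006],"angular":[0,0,0]}
    - {"xyz":[-0.018,0,-0.0009],"angular":[0,0,0]}
    - {"xyz":[-0.024,0,-0.0012],"angular":[0,0,0]}
    - {"xyz":[-0.03,0,-0.0016],"angular":[0,0,0]}
    - {"xyz":[-0.036,0,-0.0019],"angular":[0,0,0]}
    - {"xyz":[-0.042,0,-0.0022],"angular":[0,0,0]}

```text
clock: 6.5
position: [0.5547, 0.2942, 0.0556]
ee_rot: [-0.058, 0.998, -0.004, -0.037]
ft_force: [-62.5, -15.2, 32.0]
grip_width: 0.215
grasp_force: 103.8
```

```bash
python3 -c "
from h import *
st();go(scoop_tcp(tray(.094,-.0025,.0075),6.6,3),tool(6.6,3))
a=shot('top','t4')['img'][60:240,60:240];b=shot('side','s4')['img'][120:220,170:290]
cv2.imwrite('pics/m4.png',np.hstack([cv2.resize(a,(400,400)),cv2.resize(b,(400,400))])[:,:,::-1])"
```

```text
6.5 [0.5547 0.2942 0.0556] [ 0.178 -3.062  0.013] F [-62.5 -15.2  32. ] w 0.215 gf 103.8 q [-0.73  0.54  0.24  1.58 -0.17  1.11  1.25]
shift [-0.0145, 0.0003, -0.0034] turn [-0.24, -1.29, 0.06]
```

View pics/m4.png

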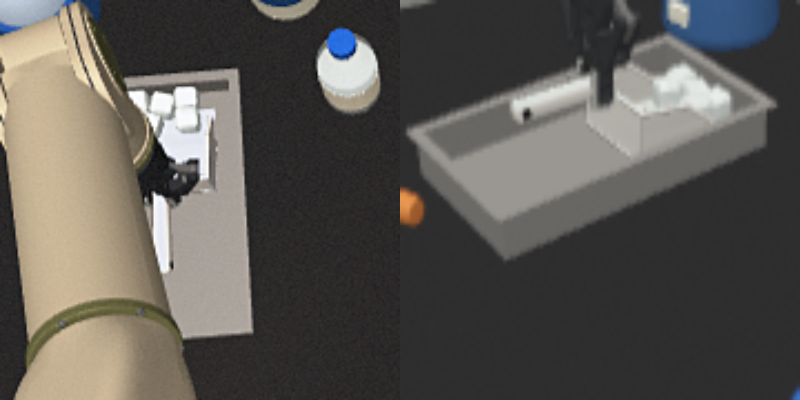

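carry_out:
  motion:
    - {"xyz":[0.01,0,0.0005],"angular":[0,0,0]}
    - {"xyz":[0.02,0,0.001],"angular":[0,0,0]}
    - {"xyz":[0.03,0,0.0015],"angular":[0,0,0]}
    - {"xyz":[0.04,0,0.002],"angular":[0,0,0]}
    - {"xyz":[0.05,0,0.0025],"angular":[0,0,0]}
    - {"xyz":[0.06,0,0.003],"angular":[0,0,0]}
    - {"xyz":[0.06,0,0.003],"angular":[0,0,0]}

```text
clock: 7.3
position: [0.5035, 0.2882, 0.057]
ee_rot: [-0.058, 0.998, -0.002, -0.027]
ft_force: [-0.4, 0.3, -1.9]
grip_width: 0.212
grasp_force: 100.8
```

```bash
python3 -c "
from h import *
st();go(scoop_tcp(tray(.094,-.0025,.0075),6.6,3),tool(6.6,3))
a=shot('top','t5')['img'][70:190,80:200];w=shot('wrist','w5')['img']
b=shot('side','s5')['img'][120:220,170:290]
cv2.imwrite('pics/m5.png',np.hstack([cv2.resize(a,(300,300)),cv2.resize(b,(300,300)),w[84:384,160:360]])[:,:,::-1])"
```

```text
7.3 [0.5035 0.2882 0.057 ] [ 0.178 -3.083  0.007] F [-0.4  0.3 -1.9] w 0.212 gf 100.8 q [-0.78  0.43  0.24  1.73 -0.14  1.04  1.2 ]
shift [-0.0661, 0.0004, -0.0044] turn [-0.08, -0.05, 0.01]
```

View pics/m5.png

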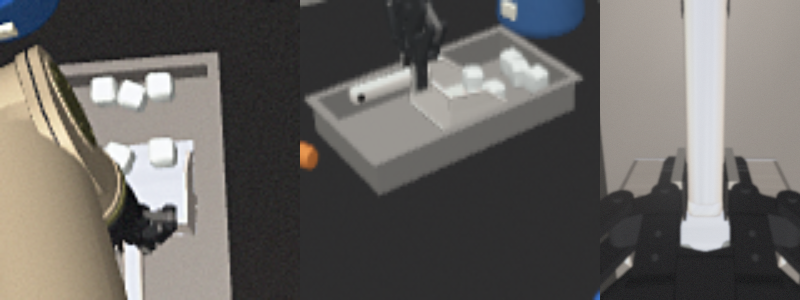

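```bash
python3 -c "
from h import *
go(scoop_tcp(tray(.02,.003,.065),6.6,-22),tool(6.6,-22))
go(scoop_tcp(tray(.02,.003,.0075),6.6,3),tool(6.6,3))
"
```

```text
shift [0.0244, 0.0061, -0.0191] turn [-0.09, -24.97, -0.03]
shift [0.0094, 0.0062, -0.0002] turn [-0.08, 0.03, -0.04]
```

carry_out:
  motion:
    - {"xyz":[0.0,0.001,-0.005],"angular":[0,-3,0]}
    - {"xyz":[0.005,0.002,-0.015],"angular":[0,-6,0]}
    - {"xyz":[0.01,0.003,-0.02],"angular":[0,-10,0]}
    - {"xyz":[0.015,0.005,-0.02],"angular":[0,-15,0]}
    - {"xyz":[0.02,0.006,-0.02],"angular":[0,-20,0]}
    - {"xyz":[0.024,0.006,-0.019],"angular":[0,-25,0]}
    - {"xyz":[0.024,0.006,-0.019],"angular":[0,-25,0]}
    - {"xyz":[0.024,0.006,-0.019],"angular":[0,-25,0]}
    - {"xyz":[0.024,0.006,-0.019],"angular":[0,-25,0]}

```text
clock: 8.35
position: [0.4826, 0.2916, 0.0779]
ee_rot: [-0.056, 0.98, 0.01, 0.19]
ft_force: [-0.7, 0.3, -1.2]
grip_width: 0.21
grasp_force: 100.8
```

```bash
python3 -c "
from h import *
st();go(scoop_tcp(tray(.02,.003,.0075),6.6,3),tool(6.6,3))
a=shot('top','t6')['img'];h=cv2.cvtColor(a,cv2.COLOR_RGB2HSV)
np.save('t6.npy',a)
"
```

```text
8.35 [0.4826 0.2916 0.0779] [-0.157  2.754  0.029] F [-0.7  0.3 -1.2] w 0.21 gf 100.8 q [-1.05  0.14  0.31  2.11  0.33  0.61  0.69]
shift [-0.0043, 0.0002, 0.0233] turn [-0.08, 24.97, -0.09]
```

carry_out:
  motion:
    - {"xyz":[0.0,0,0.0],"angular":[0,6,0]}
    - {"xyz":[-0.001,0,0.003],"angular":[0,12,0]}
    - {"xyz":[-0.002,0,0.01],"angular":[0,18,0]}
    - {"xyz":[-0.004,0,0.018],"angular":[0,23,0]}
    - {"xyz":[-0.0043,0,0.0235],"angular":[0,25,0]}
    - {"xyz":[-0.0043,0,0.0235],"angular":[0,25,0]}

```text
clock: 9.0
position: [0.496, 0.2919, 0.056]
ee_rot: [-0.056, 0.998, -0.003, -0.027]
ft_force: [0.3, -0.3, -1.8]
grip_width: 0.214
grasp_force: 100.8
```

carry_out:
  motion:
    - {"xyz":[-0.015,0,-0.0008],"angular":[0,0,0]}
    - {"xyz":[-0.03,0,-0.0016],"angular":[0,0,0]}
    - {"xyz":[-0.042,0,-0.0022],"angular":[0,0,0]}
    - {"xyz":[-0.048,0,-0.0025],"angular":[0,0,0]}
    - {"xyz":[-0.054,0,-0.0028],"angular":[0,0,0]}
    - {"xyz":[-0.058,0,-0.003],"angular":[0,0,0]}

```text
clock: 9.6
position: [0.5518, 0.2996, 0.057]
ee_rot: [-0.057, 0.998, -0.002, -0.026]
ft_force: [-0.8, -0.2, -2.2]
grip_width: 0.215
grasp_force: 100.8
```

carry_out:
  motion:
    - {"xyz":[-0.004,0,0.0005],"angular":[0,0,0]}
    - {"xyz":[-0.008,0,0.0005],"angular":[0,0,0]}
    - {"xyz":[-0.01,0,0.0005],"angular":[0,0,0]}

```text
clock: 9.9
position: [0.5542, 0.3003, 0.0551]
ee_rot: [-0.058, 0.998, -0.004, -0.034]
ft_force: [-41.7, -11.2, 25.7]
grip_width: 0.214
grasp_force: 104.2
```

```bash
python3 -c "
from h import *
st();go(scoop_tcp(tray(.095,.003,.0075),6.6,3),tool(6.6,3))
a=shot('top','t7')['img'][70:190,80:200]
b=shot('side','s7')['img'][120:220,170:290]
cv2.imwrite('pics/m7.png',np.hstack([cv2.resize(a,(400,400)),cv2.resize(b,(400,400))])[:,:,::-1])"
```

```text
9.9 [0.5542 0.3003 0.0551] [ 0.179 -3.068  0.011] F [-41.7 -11.2  25.7] w 0.214 gf 104.2 q [-0.76  0.54  0.27  1.58 -0.18  1.11  1.25]
shift [-0.0154, -0.0003, -0.0039] turn [-0.2, -0.95, 0.06]
```

View pics/m7.png

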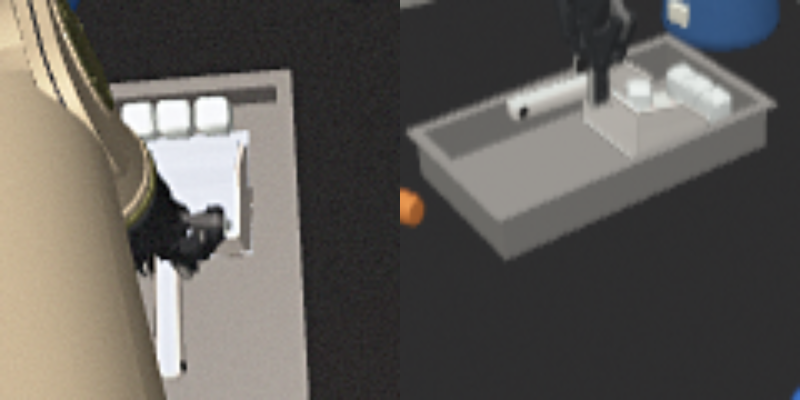

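carry_out:
  motion:
    - {"xyz":[0.007,0,0.0],"angular":[0,0,0]}
    - {"xyz":[0.005,0,0.0],"angular":[0,-0.7,0]}
    - {"xyz":[0.002,0,0.0],"angular":[0,-1.4,0]}
    - {"xyz":[-0.001,0,0.0],"angular":[0,-1.8,0]}
    - {"xyz":[-0.004,0,0.0],"angular":[0,-2,0]}
    - {"xyz":[-0.007,0,0],"angular":[0,-2,0]}

```text
clock: 10.6
position: [0.5692, 0.3014, 0.0556]
ee_rot: [-0.057, 0.998, -0.001, -0.008]
ft_force: [-0.3, 0.5, -3.0]
grip_width: 0.217
grasp_force: 100.8
```

```bash
python3 -c "
from h import *
st();go(scoop_tcp(tray(.095,.003,.0075),6.6,3),tool(6.6,3))"
```

```text
10.6 [0.5692 0.3014 0.0556] [ 0.179 -3.12   0.004] F [-0.3  0.5 -3. ] w 0.217 gf 100.8 q [-0.76  0.54  0.28  1.59 -0.17  1.06  1.25]
shift [-0.0005, 0.0003, -0.0023] turn [-0.09, 2.03, -0.05]
```

carry_out:
  motion:
    - {"xyz":[-0.003,0,0],"angular":[0,0,0]}
    - {"xyz":[-0.006,0,0],"angular":[0,-0.3,0]}
    - {"xyz":[-0.009,0,0],"angular":[0,-0.6,0]}

```text
clock: 10.9
position: [0.5764, 0.3023, 0.0551]
ee_rot: [-0.057, 0.998, -0.001, -0.005]
ft_force: [-15.5, -4.2, 5.3]
grip_width: 0.215
grasp_force: 101.7
```

```bash
python3 -c "
from h import *
st();go(scoop_tcp(tray(.095,.003,.0075),6.6,3),tool(6.6,3))"
```

```text
10.9 [0.5764 0.3023 0.0551] [ 0.179 -3.126  0.004] F [-15.5  -4.2   5.3] w 0.215 gf 101.7 q [-0.76  0.55  0.28  1.57 -0.17  1.05  1.25]
shift [0.0068, 0.0002, -0.0027] turn [-0.11, 2.42, -0.04]
```

carry_out:
  motion:
    - {"xyz":[0.005,0,0],"angular":[0,-1,0]}
    - {"xyz":[0.006,0,-0.001],"angular":[0,-4,0]}
    - {"xyz":[0.007,0,-0.003],"angular":[0,-7,0]}
    - {"xyz":[0.008,0,-0.006],"angular":[0,-10,0]}
    - {"xyz":[0.01,0,-0.01],"angular":[0,-14,0]}
    - {"xyz":[0.012,0,-0.015],"angular":[0,-18,0]}
    - {"xyz":[0.015,0,-0.02],"angular":[0,-22,0]}
    - {"xyz":[0.015,0,-0.02],"angular":[0,-22,0]}
    - {"xyz":[0.015,0,-0.02],"angular":[0,-22,0]}
    - {"xyz":[0.015,0,-0.02],"angular":[0,-22,0]}

```text
clock: 11.9
position: [0.5636, 0.3007, 0.0758]
ee_rot: [-0.056, 0.981, 0.01, 0.187]
ft_force: [0.5, -0.4, -3.0]
grip_width: 0.209
grasp_force: 100.8
```

```bash
python3 -c "
from h import *
st()
for n in('top','side'):
    c=shot(n,n[0]+'8')
a=cv2.imread('pics/t8.png')[60:190,80:210];b=cv2.imread('pics/s8.png')[100:220,170:290]
cv2.imwrite('pics/m8.png',np.hstack([cv2.resize(a,(400,400)),cv2.resize(b,(400,400))]))"
```

```text
11.9 [0.5636 0.3007 0.0758] [-0.158  2.761  0.028] F [ 0.5 -0.4 -3. ] w 0.209 gf 100.8 q [-1.01  0.3   0.39  1.94  0.13  0.6   0.93]
```

View pics/m8.png

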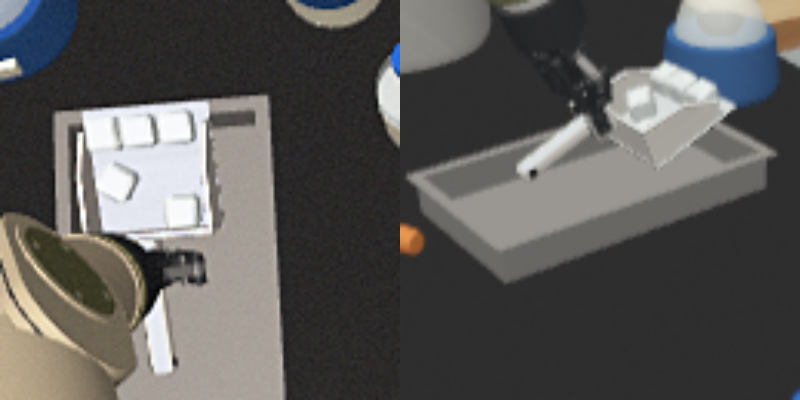

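All ten picture views are used, so from here I measure by numbers only. The last view shows all five cubes on the scoop: three near the lip at about (135,128) in the left panel, and two farther back at (115,182) and (182,210).

```bash
python3 -c "
from h import *
S=scoop_tcp
o=get_obs()['position']
p=o+T.apply([-.025,0,0])+[0,0,.03]
go(p,tool(6.6,-30));go(p,tool(6.6,-34))"
```

```text
shift [0.0122, -0.0001, -0.0371] turn [-0.13, -8.43, -0.05]
shift [0.0122, -0.0001, -0.0371] turn [-0.14, -12.43, -0.04]
```

carry_out:
  motion:
    - {"xyz":[0.003,0,-0.01],"angular":[0,-3,0]}
    - {"xyz":[0.006,0,-0.02],"angular":[0,-6,0]}
    - {"xyz":[0.009,0,-0.03],"angular":[0,-9,0]}
    - {"xyz":[0.012,0,-0.037],"angular":[0,-12,0]}
    - {"xyz":[0.012,0,-0.037],"angular":[0,-12,0]}
    - {"xyz":[0.012,0,-0.037],"angular":[0,-12,0]}
    - {"xyz":[0.012,0,-0.037],"angular":[0,-12,0]}
    - {"xyz":[0.012,0,-0.037],"angular":[0,-12,0]}

```text
clock: 12.8
position: [0.539, 0.2976, 0.1056]
ee_rot: [-0.054, 0.956, 0.015, 0.288]
ft_force: [-0.0, -0.4, -2.7]
grip_width: 0.21
grasp_force: 100.8
```

```bash
cat >> h.py <<'E'
def ice_on_scoop(g=(-.081,0,.0462)):
    o=get_obs();c=camera('top');Rt=R.from_quat(o['ee_rot']);S=Rt*R.from_matrix(np.diag([-1.,1,-1]))
    org=o['position']-S.apply(g); n=S.apply([0,0,1]); E=np.array(c['extrinsics']);gr=cv2.cvtColor(c['img'],cv2.COLOR_RGB2GRAY)
    # rectify bowl plane (z=31mm cube tops) 1px=0.5mm, x -80..80, y -70..70
    src=[proj(c,org+S.apply([x,y,.031])) for x,y in((.08,.07),(.08,-.07),(-.08,-.07),(-.08,.07))]
    M=cv2.getPerspectiveTransform(np.float32(src),np.float32([[0,0],[280,0],[280,320],[0,320]]))
    w=cv2.warpPerspective(gr,M,(280,320)); return w,org,c
E
python3 -c "
from h import *
st()
w,org,c=ice_on_scoop();cv2.imwrite('pics/r9.png',w)
s=cv2.resize(w,(28,32),interpolation=cv2.INTER_AREA)
print(org)
for i,r in enumerate(s): print(round(.08-.005*(i+.5),3),' '.join('%3d'%v for v in r))
"
```

```text
12.8 [0.539  0.2976 0.1056] [-0.145  2.552  0.041] F [-0.  -0.4 -2.7] w 0.21 gf 100.8 q [-1.29  0.15  0.55  2.14  0.61  0.47  0.43]
[0.63146797 0.30808061 0.11191692]
0.077  40  39  40  39  38  42  40  40  41  40  39  41  40  39  39  40  41  40  39  41  39  40  39  40  38  41  39  40
0.073  40  40  38  40  41  41  40  40  40  39  40  41  43  41  39  40  38  39  40  40  39  38  38  41  41  39  39  40
0.068  39  38  42  43  36  34  37  37  39  37  34  37  37  39  36  34  36  36  36  38  37  36  36  36  36  38  36  35
0.062  39  41  40  42  93 102  96  94 100  96  97  95  95  94 100  95  98  94  96  96 101  95  97  94  94  95 102  97
0.058  39  40  37  61 161 197 193 190 178 178 187 195 193 190 178 178 187 196 195 192 179 179 187 196 194 191 155 156
0.053  39  38  36  82 182 238 235 235 234 234 234 234 234 234 234 234 234 234 234 234 234 234 234 234 235 238 171 136
0.048  40  39  34 109 180 235 232 231 231 231 232 231 230 230 230 230 230 230 230 230 231 230 230 230 230 239 112  77
0.043  40  40  41 133 165 230 234 234 233 233 232 232 232 232 232 231 230 230 231 230 229 229 230 229 230 2
[... 2158 characters left out ...]
6 151 109 153 182 178 181 221 213 181 179 179 177 179 178 201 229 223 220 209 178 175 232 126 116 159 159
-0.058 156 185 155 143 178 178 178 175 173 167 175 177 178 176 176 166 175 176 178 173 171 166 170 211 123 145 160 159
-0.063 156 202 223 212 212 216 225 234 227 211 210 214 222 230 230 212 210 213 228 230 234 216 208 225 167 160 159 159
-0.067 157 147 137 151 175 166 168 189 191 182 176 178 194 200 185 181 177 166 167 179 195 187 179 165 157 159 158 161
-0.072 156  82  54  96 158 153 154 154 154 157 209 224 224 197 121 149 158 157 157 155 156 156 157 157 158 159 160 159
-0.077 150  73  58 122 159 158 158 159 157 159 232 237 238 215 104 128 139 160 158 158 159 158 160 160 159 158 159 159
```

```bash
cat >> h.py <<'E'
B=np.array([.455,-.394,0]);YB=-41
def dump(pitch,lz,off): # TCP with lip at bucket axis+off along yaw, height lz
    d=R.from_euler('z',YB,degrees=True).apply([off,0,0]); S=R.from_euler('ZY',[YB,pitch],degrees=True)
    return B+d+[0,0,lz]+S.apply([-.136,0,.0462])
E
python3 -c "
from h import *
o=get_obs()['position']
go([.50,.27,.21],tool(0,-12))
print(dump(-10,.19,-.025),dump(0,.15,-.025),dump(45,.14,-.025))"
```

```text
shift [-0.0229, -0.0231, -0.1101] turn [2.43, 21.56, 6.05]
[ 0.32899641 -0.28446675  0.21188197] [ 0.33349176 -0.2883745   0.1962    ] [ 0.38820957 -0.33593996  0.26883486]
```

carry_out:
  motion:
    - {"xyz":[-0.002,-0.002,-0.01],"angular":[0.2,2,0.5]}
    - {"xyz":[-0.006,-0.006,-0.03],"angular":[0.5,5,1.5]}
    - {"xyz":[-0.01,-0.01,-0.05],"angular":[1,9,2.5]}
    - {"xyz":[-0.014,-0.014,-0.07],"angular":[1.5,13,3.5]}
    - {"xyz":[-0.018,-0.018,-0.09],"angular":[2,17,4.5]}
    - {"xyz":[-0.021,-0.021,-0.103],"angular":[2.3,20,5.5]}
    - {"xyz":[-0.023,-0.023,-0.11],"angular":[2.4,21.5,6]}

```text
clock: 13.55
position: [0.5003, 0.2705, 0.2116]
ee_rot: [-0.0, 0.995, 0.001, 0.105]
ft_force: [0.0, -0.2, -3.1]
grip_width: 0.214
grasp_force: 100.8
```

```bash
python3 -c "
from h import *
st();go([.47,0,.212],tool(-16,-10));go(dump(-10,.19,-.025),tool(YB,-10))"
```

```text
13.55 [0.5003 0.2705 0.2116] [-1.000e-03  2.932e+00  4.000e-03] F [ 0.  -0.2 -3.1] w 0.214 gf 100.8 q [-1.16  0.08  0.54  1.83  0.09  1.07  0.91]
shift [0.0298, -0.2705, -0.0074] turn [3.2, 1.99, 15.74]
shift [0.1679, -0.5548, -0.0373] turn [7.97, 1.89, 40.29]
```

carry_out:
  motion:
    - {"xyz":[0.001,-0.01,0],"angular":[0.1,0.1,0.5]}
    - {"xyz":[0.003,-0.03,-0.001],"angular":[0.4,0.3,1.8]}
    - {"xyz":[0.006,-0.055,-0.0015],"angular":[0.6,0.4,3.2]}
    - {"xyz":[0.009,-0.085,-0.0025],"angular":[1,0.6,5]}
    - {"xyz":[0.013,-0.12,-0.003],"angular":[1.4,0.9,7]}
    - {"xyz":[0.017,-0.155,-0.004],"angular":[1.8,1.1,9]}
    - {"xyz":[0.021,-0.19,-0.005],"angular":[2.2,1.4,11]}
    - {"xyz":[0.025,-0.225,-0.006],"angular":[2.7,1.7,13]}
    - {"xyz":[0.033,-0.26,-0.008],"angular":[3.1,2,15.2]}
    - {"xyz":[0.047,-0.295,-0.011],"angular":[3.6,2,18]}
    - {"xyz":[0.062,-0.33,-0.014],"angular":[4.2,2,21]}
    - {"xyz":[0.077,-0.365,-0.017],"angular":[4.8,2,24]}

```text
clock: 14.75
position: [0.4194, -0.0969, 0.2089]
ee_rot: [0.212, 0.973, -0.019, 0.085]
ft_force: [1.0, -1.3, -2.5]
grip_width: 0.213
grasp_force: 100.7
```

```bash
python3 -c "
from h import *
st();go(dump(-10,.19,-.025),tool(YB,-10))"
```

```text
14.75 [ 0.4194 -0.0969  0.2089] [ 0.631  2.903 -0.057] F [ 1.  -1.3 -2.5] w 0.213 gf 100.7 q [-0.82 -0.4   0.73  2.13  0.38  1.19  0.91]
shift [0.0038, -0.2082, -0.0034] turn [2.79, 0.0, 16.23]
```

```bash
python3 -c "
from h import *
go(dump(-3,.175,-.02),tool(YB,-3));print(dump(-3,.175,-.02))"
```

```text
shift [-0.0048, -0.2107, -0.004] turn [1.8, 6.96, 16.38]
[ 0.33558114 -0.29019077  0.21401899]
```

carry_out:
  motion:
    - {"xyz":[-0.002,-0.02,0],"angular":[0.2,1,1.5]}
    - {"xyz":[-0.003,-0.045,-0.001],"angular":[0.4,2.5,3.5]}
    - {"xyz":[-0.004,-0.075,-0.0015],"angular":[0.6,4,6]}
    - {"xyz":[-0.004,-0.105,-0.002],"angular":[0.9,5,8]}
    - {"xyz":[-0.005,-0.135,-0.003],"angular":[1.2,6,10.5]}
    - {"xyz":[-0.005,-0.165,-0.003],"angular":[1.4,7,13]}
    - {"xyz":[-0.005,-0.19,-0.004],"angular":[1.6,7,15]}
    - {"xyz":[-0.005,-0.205,-0.004],"angular":[1.8,7,16]}
    - {"xyz":[-0.005,-0.211,-0.004],"angular":[1.8,7,16.4]}
    - {"xyz":[-0.005,-0.211,-0.004],"angular":[1.8,7,16.4]}

```text
clock: 15.75
position: [0.3381, -0.2886, 0.2151]
ee_rot: [0.349, 0.937, -0.009, 0.025]
ft_force: [-0.5, 0.8, -2.5]
grip_width: 0.21
grasp_force: 100.7
```

```bash
python3 -c "
from h import *
st()
w,org,c=ice_on_scoop();cv2.imwrite('pics/r10.png',w);print(org)
for p,z,f in((-3,.175,-.02),(12,.16,-.02),(25,.15,-.02),(35,.145,-.02),(50,.142,-.02)): go(dump(p,z,f),tool(YB,p))
s=cv2.resize(w,(28,32),interpolation=cv2.INTER_AREA)
for i,r in enumerate(s[::2]): print(round(.08-.01*(i+.25),3),' '.join('%3d'%v for v in r))"
```

```text
15.75 [ 0.3381 -0.2886  0.2151] [ 1.079  2.898 -0.028] F [-0.5  0.8 -2.5] w 0.21 gf 100.7 q [-0.66 -0.42  1.05  2.01  0.39  1.31  1.12]
[ 0.40114857 -0.3430222   0.17325892]
shift [0.0008, -0.0036, 0.0011] turn [0.02, 0.01, 0.24]
shift [-0.015, -0.0037, -0.0175] turn [-0.01, 15.01, 0.25]
shift [-0.0355, -0.0038, -0.0323] turn [-0.04, 28.01, 0.24]
shift [-0.0549, -0.0038, -0.0428] turn [-0.06, 38.01, 0.24]
shift [-0.0886, -0.004, -0.0561] turn [-0.09, 53.01, 0.24]
0.077 100 116  82  74  75  75  73  72  74  72  71  71  69  68  68  65  65  65  64  63  64  63  59  76 113 102 129 144
0.068 118  84  74  76  75  73  72  74  81  86  90  84  78  70  66  66  66  65  63  64  74 105 132 145 152 159 163 169
0.058 106  73  73  75  92 115 117 117 117 118 118 117 118 118 122 112  89 111 135 146 154 160 165 170 175 180 182 186
0.048  96  71  93 123 121 117 117 119 123 117 128 133 120  98 159 167 164 147 168 172 176 180 184 186 190 194 195 197
0.037 109 100 154 235 233 233 233 236 147  91  95 135 170 177 134 129 189 191 170 181 192 193 195 199 201 202 203 206
0.028 114 111 125 231 233 233 233 236 154 
[... 563 characters left out ...]
4  82 214 227 154 215 215 224 217 131  64  65  66  67  63 114 156 129 214 216 162 149 216 212 204 214 211
-0.033  55  53  69 212 227 228 234 244 249 244 141  87  67  65  66  67  64 124 144 122 214 217 174 145 217 214 199 206
-0.042  54  54  69 212 229 174 215 247 251 237 134 104  93  75  64  65  65  68 147 112 116 211 215 178 137 217 215 197
-0.053  53  53  62  60  65  56 106 125  86  44  87 133  92  93  74  65  65  65  84 158  95 112 209 216 192 131 217 216
-0.063  53  51  70 104 135 103 104 102  89  57  50 110 133  91  94  77  65  74  73 114 125  94 105 207 219 202 138 226
-0.072  51  52  51  58  69  53 114  73  67  55  51  48  87 134 103  93  92  67  66  85 134  95  95 107 216 227 210 148
```

carry_out:
  motion:
    - {"xyz":[-0.004,-0.002,-0.005],"angular":[0,5,0]}
    - {"xyz":[-0.009,-0.004,-0.011],"angular":[0,10,0.1]}
    - {"xyz":[-0.015,-0.004,-0.0175],"angular":[0,15,0.2]}
    - {"xyz":[-0.021,-0.004,-0.022],"angular":[0,19,0.2]}
    - {"xyz":[-0.026,-0.004,-0.026],"angular":[0,22,0.2]}
    - {"xyz":[-0.031,-0.004,-0.029],"angular":[0,25,0.2]}
    - {"xyz":[-0.0355,-0.004,-0.0323],"angular":[0,28,0.2]}
    - {"xyz":[-0.0355,-0.004,-0.0323],"angular":[0,28,0.2]}
    - {"xyz":[-0.0355,-0.004,-0.0323],"angular":[0,28,0.2]}
    - {"xyz":[-0.0355,-0.004,-0.0323],"angular":[0,28,0.2]}
    - {"xyz":[-0.042,-0.004,-0.036],"angular":[0,31,0.2]}
    - {"xyz":[-0.048,-0.004,-0.04],"angular":[0,34,0.2]}

```text
clock: 17.0
position: [0.2586, -0.2245, 0.2981]
ee_rot: [0.34, 0.91, 0.083, -0.223]
ft_force: [0.5, 0.1, -2.5]
grip_width: 0.211
grasp_force: 100.8
```

```bash
python3 -c "
from h import *
st();go(dump(35,.145,-.02),tool(YB,35));go(dump(52,.142,-.02),tool(YB,52))"
```

```text
17.0 [ 0.2586 -0.2245  0.2981] [-0.94  -2.512 -0.229] F [ 0.5  0.1 -2.5] w 0.211 gf 100.8 q [-1.03 -0.5   1.34  1.79  0.26  1.92  1.06]
shift [-0.1543, 0.001, -0.0384] turn [-0.04, 7.45, -0.04]
shift [-0.1798, 0.001, -0.0707] turn [-0.03, 24.45, -0.04]
```

carry_out:
  motion:
    - {"xyz":[0,0,0],"angular":[0,-8,0]}
    - {"xyz":[0,0,0],"angular":[0,-16,0]}
    - {"xyz":[0,0,0],"angular":[0,-24,0]}
    - {"xyz":[0,0,0],"angular":[0,-30,0]}
    - {"xyz":[0,0,0],"angular":[0,-30,0]}

```text
clock: 17.5
position: [0.2586, -0.2242, 0.2992]
ee_rot: [0.35, 0.937, 0.008, -0.01]
ft_force: [-0.7, -0.1, -2.6]
grip_width: 0.215
grasp_force: 100.8
```

```bash
python3 -c "
from h import *
st()
c=shot('side','s11');c2=shot('top','t11')
for n,c in(('side',c),('top',c2)):
    o=get_obs();S=R.from_quat(o['ee_rot'])*R.from_matrix(np.diag([-1.,1,-1]));org=o['position']-S.apply((-.081,0,.0462));
    print(n,org,S.as_euler('ZYX',degrees=True),[np.round(proj(c,org+S.apply(q))) for q in((.055,.052,.003),(.055,-.052,.003),(-.055,-.052,.003),(-.055,.052,.003))])
    g=cv2.cvtColor(c['img'],cv2.COLOR_RGB2HSV);m=cv2.inRange(g,(0,0,200),(180,60,255))
    n,_,s,ce=cv2.connectedComponentsWithStats(m)
    for i in range(1,n):
        if 12<s[i,4]<3000: print(s[i].tolist(),ce[i].round())
"
```

```text
17.5 [ 0.2586 -0.2242  0.2992] [-1.093 -2.925 -0.026] F [-0.7 -0.1 -2.6] w 0.215 gf 100.8 q [-0.25 -0.5   0.59  2.    0.25  1.58  1.14]
side [ 0.31705124 -0.27768093  0.25108167] [-41.29928564   1.45067652   0.48248567] [array([280., 184.]), array([271., 217.]), array([206., 209.]), array([223., 177.])]
[173, 48, 21, 1, 21] [183.  48.]
[256, 96, 21, 9, 143] [266. 100.]
[257, 105, 9, 8, 18] [260. 109.]
[296, 148, 20, 25, 312] [305. 159.]
[6, 150, 31, 24, 106] [ 19. 159.]
[147, 152, 43, 10, 280] [168. 156.]
[203, 153, 76, 64, 1309] [249. 185.]
[204, 156, 8, 7, 42] [207. 158.]
[328, 164, 46, 22, 545] [350. 174.]
[238, 213, 22, 3, 26] [250. 214.]
[19, 225, 113, 96, 2358] [ 89. 276.]
[16, 253, 12, 23, 106] [ 22. 262.]
top [ 0.31705124 -0.27768093  0.25108167] [-41.29928564   1.45067652   0.48248567] [array([362., 206.]), array([398., 238.]), array([366., 276.]), array([329., 243.])]
[158, 0, 39, 37, 1131] [177.  18.]
[48, 32, 36, 36, 939] [66. 50.]
[261, 58, 31, 42, 1156] [276.  78.]
[75, 79, 10, 5, 33] [80. 81.]
[203, 79, 27, 25, 434] [216.  92.]
[333, 206, 43, 45, 808] [355. 229.]
[358, 240, 27, 79, 433] [372. 280.]
[69, 243, 33, 17, 52] [ 85. 251.]
[369, 249, 6, 19, 19] [372. 258.]
[385, 248, 52, 54, 1539] [411. 275.]
[421, 264, 27, 76, 424] [435. 303.]
[431, 267, 23, 74, 378] [443. 305.]
[312, 271, 30, 36, 359] [327. 290.]
[192, 319, 90, 65, 2756] [242. 340.]
[209, 352, 34, 10, 137] [225. 356.]
```

```bash
python3 -c "
import cv2
g=cv2.imread('pics/s11.png',0)[150:222,200:284]
s=cv2.resize(g,(42,36),interpolation=cv2.INTER_AREA)
for r in s: print(' '.join('%2d'%(v//10) for v in r))
print()
g=cv2.imread('pics/t11.png',0)[200:256,328:400]
s=cv2.resize(g,(36,28),interpolation=cv2.INTER_AREA)
for r in s: print(' '.join('%2d'%(v//10) for v in r))
"
```

```text
4  4  4  6 10 10 12 13 14 15 15 15 15 15 15 15 15 15 15 15 15 15 15 15 15 15 15 15 15 15 15 15 14 14 12 10 10 10 10  9  4  4
 4  3  4  5 13 14 15 15 15 15 19 20 18 16 16 15 15 15 15 15 15 15 15 15 15 15 15 15 15 14 14 12 11 10 10 10 10 10 10  9  4  4
 9  8  9 10 15 15 15 15 15 17 21 17 19 21 21 21 20 19 17 16 16 15 15 15 15 15 15 14 12 11 10 10 10 10 10 10 10 10 10  9  4  4
15 12 22 22 22 20 15 15 15 21 17 17 17 17 17 17 18 19 20 21 21 20 19 18 16 14 11 10 10 10 10 10 10 10 10 10 10  9  8  6  4  4
13 10 22 22 22 19 15 15 18 20 13 16 17 17 17 17 17 17 17 17 17 18 19 19 21 20 15 10 10 10 10 10 10 10 10  9  6  5  4  4  4  4
12 11 21 22 21 16 14 15 21 15 13 16 18 18 18 18 18 18 18 17 17 17 17 17 17 18 21 17 11 10 10 10  9  7  5  4  4  4  4  4  4  4
12 13 18 19 18 14 14 19 19 13 13 16 18 18 18 18 18 18 18 18 18 18 18 18 18 18 17 19 20 13  8  6  4  4  4  4  4  4  4  4  4  4
10 13 17 18 17 15 15 21 14 13 13 15 18 18 18 18 18 18 18 18 18 18 18 18 18 18 18 17 17 20 15  6  4  4  4  4  4  4  4  4  4  4
 9 13 16 18 18 15 19 18 13 13 14 15 18 18 18 18 18 18 18 18 18 18 18 18 18 18 18 18 17 17 20 
[... 5759 characters left out ...]
6  6  6  6  8 14 13 13 20 20 20  6 20 19 20 16 19 18
 8 10 12  6  5 23 23 23 23 23 23 23 24 21 10  6  7  6  6  6  6  6  8 17 10 16 20 20 19  9 21 20 19 16 19 19
10 15 12  9  6 13 23 23 23 23 23 23 18  9  8  7  6  6  7  6  7  6  9 19  8 19 21 21 16 11 21 20 18 17 19 19
 8 11 10 10 10  9 22 20 23 24 21 11 13  9  7  8  6  6  6  7  6  6  9 19  9 20 21 21 13 15 21 20 17 19 20 20
 7  6  9 11 10 10  9  5  7 13  7 13 14  8  8  7  6  6  6  6  7  6 12 17 12 21 21 22 10 19 21 21 18 20 20 20
 5  5  9  8 10 11 10  6  5  5 10 15  9  9  9  6  6  7  6  6  7  7 16 13 14 22 21 23  6 22 21 21 16 21 20 20
 4  9 13  6  6  9  7  5  5  9 15 10  9  9  9  7  6  6  6  6 10  8 17  9 19 22 22 20 11 22 21 22 15 21 21 21
```

```bash
sed -i 's/YB=-41/YB=-100/' h.py; python3 -c "
from h import *
go([.43,-.17,.27],tool(-50,-8));p=dump(-6,.18,-.02);print(p);go(p,tool(YB,-6))"
```

```text
shift [-0.0943, 0.1556, 0.0282] turn [0.98, -9.47, 8.66]
[ 0.48279833 -0.23634785  0.21173104]
shift [-0.1792, 0.1401, 0.0843] turn [2.77, -7.03, 58.67]
```

carry_out:
  motion:
    - {"xyz":[-0.004,0.006,0],"angular":[0,-1.5,0]}
    - {"xyz":[-0.012,0.02,0.002],"angular":[0.1,-3,1]}
    - {"xyz":[-0.022,0.036,0.005],"angular":[0.2,-4.5,2]}
    - {"xyz":[-0.034,0.055,0.008],"angular":[0.4,-6,3]}
    - {"xyz":[-0.046,0.076,0.012],"angular":[0.5,-7.5,4]}
    - {"xyz":[-0.058,0.096,0.016],"angular":[0.6,-8.5,5]}
    - {"xyz":[-0.07,0.116,0.02],"angular":[0.7,-9,6]}
    - {"xyz":[-0.08,0.132,0.024],"angular":[0.8,-9.4,7]}
    - {"xyz":[-0.088,0.146,0.026],"angular":[0.9,-9.4,8]}
    - {"xyz":[-0.094,0.155,0.028],"angular":[1,-9.5,8.6]}
    - {"xyz":[-0.094,0.155,0.028],"angular":[1,-9.5,8.6]}

```text
clock: 18.7
position: [0.432, -0.1665, 0.2698]
ee_rot: [0.417, 0.906, -0.029, 0.062]
ft_force: [-0.0, -0.5, -2.1]
grip_width: 0.215
grasp_force: 100.8
```

```bash
python3 -c "
from h import *
st();p=dump(-6,.18,-.02);go(p,tool(YB,-6))
go([.45,-.2,.24],tool(-75,-7))"
```

```text
18.7 [ 0.432  -0.1665  0.2698] [ 1.262  2.739 -0.088] F [-0.  -0.5 -2.1] w 0.215 gf 100.8 q [-0.32 -0.19  0.47  1.92  0.18  1.29  0.81]
shift [-0.0774, -0.0068, 0.0693] turn [6.06, 1.76, 50.18]
shift [-0.0328, -0.0081, 0.0346] turn [3.26, 0.86, 25.33]
```

carry_out:
  motion:
    - {"xyz":[-0.002,0,0.002],"angular":[0.2,0,2]}
    - {"xyz":[-0.006,-0.001,0.006],"angular":[0.6,0.2,5]}
    - {"xyz":[-0.012,-0.003,0.013],"angular":[1.2,0.3,10]}
    - {"xyz":[-0.019,-0.005,0.02],"angular":[1.9,0.5,15]}
    - {"xyz":[-0.026,-0.007,0.028],"angular":[2.6,0.7,20]}
    - {"xyz":[-0.033,-0.008,0.035],"angular":[3.2,0.9,25]}
    - {"xyz":[-0.042,-0.008,0.042],"angular":[3.8,1,30]}
    - {"xyz":[-0.051,-0.008,0.049],"angular":[4.3,1.2,35]}
    - {"xyz":[-0.06,-0.007,0.056],"angular":[4.9,1.4,40]}
    - {"xyz":[-0.07,-0.007,0.064],"angular":[5.5,1.6,45]}
    - {"xyz":[-0.077,-0.007,0.069],"angular":[6,1.8,49.5]}
    - {"xyz":[-0.077,-0.007,0.069],"angular":[6,1.8,50.2]}

```text
clock: 19.9
position: [0.4807, -0.2386, 0.2123]
ee_rot: [0.767, 0.64, -0.039, 0.034]
ft_force: [-0.3, -1.2, -2.6]
grip_width: 0.214
grasp_force: 100.8
```

```bash
python3 -c "
from h import *
st()
for p,z in((0,.17),(10,.16)): go(dump(p,z,-.02),tool(YB,p))"
```

```text
19.9 [ 0.4807 -0.2386  0.2123] [ 2.359  1.968 -0.121] F [-0.3 -1.2 -2.6] w 0.214 gf 100.8 q [-0.21  0.13  0.57  1.77  0.03  1.24  0.16]
shift [-0.0019, 0.0017, -0.0038] turn [0.04, 5.94, -0.33]
shift [-0.0133, 0.0017, -0.0156] turn [0.07, 15.94, -0.33]
```

carry_out:
  motion:
    - {"xyz":[0,0.001,-0.002],"angular":[0,3,0]}
    - {"xyz":[-0.002,0.002,-0.004],"angular":[0,6,-0.2]}
    - {"xyz":[-0.005,0.002,-0.008],"angular":[0,10,-0.3]}
    - {"xyz":[-0.01,0.002,-0.012],"angular":[0,13,-0.3]}
    - {"xyz":[-0.013,0.002,-0.0155],"angular":[0,16,-0.3]}

```text
clock: 20.4
position: [0.4804, -0.2497, 0.2304]
ee_rot: [0.762, 0.642, 0.069, -0.056]
ft_force: [-0.1, -0.0, -2.1]
grip_width: 0.211
grasp_force: 100.7
```

```bash
python3 -c "
from h import *
st()
for p,z in((10,.16),(20,.15),(30,.145),(40,.142),(52,.14)): go(dump(p,z,-.02),tool(YB,p))"
```

```text
20.4 [ 0.4804 -0.2497  0.2304] [-2.311 -1.948 -0.21 ] F [-0.1 -0.  -2.1] w 0.211 gf 100.7 q [-0.03  0.21  0.62  1.67 -0.29  1.38  0.48]
shift [-0.0009, 0.0, 0.0011] turn [0.16, -0.21, 0.25]
shift [-0.0126, 0.0, -0.012] turn [0.14, 9.79, 0.27]
shift [-0.0274, -0.0, -0.0279] turn [0.12, 19.79, 0.28]
shift [-0.0451, -0.0, -0.0431] turn [0.09, 29.79, 0.29]
shift [-0.07, -0.0001, -0.0586] turn [0.06, 41.79, 0.3]
```

carry_out:
  motion:
    - {"xyz":[-0.006,0,-0.005],"angular":[0,5,0]}
    - {"xyz":[-0.0126,0,-0.012],"angular":[0,10,0]}
    - {"xyz":[-0.019,0,-0.02],"angular":[0,14,0]}
    - {"xyz":[-0.0235,0,-0.024],"angular":[0,17,0]}
    - {"xyz":[-0.0274,0,-0.028],"angular":[0,20,0]}
    - {"xyz":[-0.0274,0,-0.028],"angular":[0,20,0]}
    - {"xyz":[-0.0274,0,-0.028],"angular":[0,20,0]}
    - {"xyz":[-0.0274,0,-0.028],"angular":[0,20,0]}

```text
clock: 21.2
position: [0.4756, -0.28, 0.2525]
ee_rot: [0.738, 0.622, 0.199, -0.166]
ft_force: [-0.6, 0.9, -2.0]
grip_width: 0.217
grasp_force: 100.9
```

```bash
python3 -c "
from h import *
st()
for p,z in((30,.145),(40,.142),(47,.14)): go(dump(p,z,-.02),tool(YB,p))"
```

```text
21.2 [ 0.4756 -0.28    0.2525] [-2.103 -1.773 -0.567] F [-0.6  0.9 -2. ] w 0.217 gf 100.9 q [ 0.24  0.41  0.63  1.5  -0.63  1.67  0.76]
shift [-0.0007, -0.0005, -0.001] turn [0.05, -0.05, 0.27]
shift [-0.0123, -0.0006, -0.0213] turn [0.02, 9.95, 0.27]
shift [-0.0226, -0.0006, -0.0344] turn [0.01, 16.95, 0.27]
```

carry_out:
  motion:
    - {"xyz":[-0.006,0,-0.011],"angular":[0,5,0]}
    - {"xyz":[-0.012,0,-0.021],"angular":[0,10,0]}
    - {"xyz":[-0.02,0,-0.032],"angular":[0,15,0]}
    - {"xyz":[-0.02,0,-0.032],"angular":[0,15,0]}
    - {"xyz":[-0.02,0,-0.032],"angular":[0,15,0]}
    - {"xyz":[-0.02,0,-0.032],"angular":[0,15,0]}

```text
clock: 21.8
position: [0.4702, -0.3127, 0.2703]
ee_rot: [0.706, 0.596, 0.294, -0.246]
ft_force: [0.4, 1.1, -0.9]
grip_width: 0.211
grasp_force: 101.0
```

```bash
python3 -c "
from h import *
st()
for n in('side','top'):
    c=shot(n,n[0]+'12')
    o=get_obs();S=R.from_quat(o['ee_rot'])*R.from_matrix(np.diag([-1.,1,-1]));org=o['position']-S.apply((-.081,0,.0462));
    print(n,org,S.as_euler('ZYX',degrees=True),[np.round(proj(c,org+S.apply(q))) for q in((.055,.052,.003),(.055,-.052,.003),(-.055,-.052,.003),(-.055,.052,.003))],'bkt',np.round(proj(c,B+[0,0,.125])))
g=cv2.imread('pics/t12.png',0)[160:236,350:440]
s=cv2.resize(g,(45,38),interpolation=cv2.INTER_AREA)
for r in s: print(' '.join('%2d'%(v//10) for v in r))
"
```

```text
21.8 [ 0.4702 -0.3127  0.2703] [-1.927 -1.625 -0.802] F [ 0.4  1.1 -0.9] w 0.211 gf 101.0 q [ 0.45  0.58  0.59  1.35 -0.83  1.92  0.86]
side [ 0.4663557  -0.33685118  0.18049363] [-99.5832464   45.04270784   0.28824087] [array([362., 241.]), array([314., 254.]), array([297., 198.]), array([345., 187.])] bkt [341. 261.]
top [ 0.46631689 -0.33685016  0.18051946] [-99.58517253  45.05663008   0.29170514] [array([396., 165.]), array([390., 206.]), array([366., 195.]), array([373., 152.])] bkt [398. 189.]
 6  5  6  6  6 10 22 23 24 23 23 23 23 23 22 21 20  8  6  6  6  6  7  6  6  6  7  6  6  6  6  6  6  6  5  6  6  5  6  5  5  4  5  5  5
 5  6  6  6  6  6  9  8 11 22 23 23 23 23 23 23 22 18 17 18 18 18 19  9  6  6  6  6  6  6  6  6  6  5  5  6  5  6  6  6  6  4  5  5  5
 5  6  6  6  6  6  6  6  7 15 18 21 23 23 23 23 23 23 21 13  7  8  8  6  5  5  6  6  6  5  5  6  6  5  6  5  5  5  6  5  5  5  5  5  5
 6  5  5  6  6  6  6  6  6  6 17 16 19 22 23 23 23 23 23 23 18  8  6  6  6  8  6  6  6  6  6  6  6  6  6  6  6  5  6  5  5  5  5  5  5
 5  6  5  6  6  6  6  6  6  5 23 20 17 15 19 22 23 23 2
[... 3834 characters left out ...]
1 12 12 13 14 14 14 14 15
 5  5  5  5  5  5  5  5  5  5  5  5  5  5  5  6  6  6  6  6  6  6  6  5  5  6  6  5  6  5  6  7 10 10 11 11 12 13 13 14 14 14 15 16 16
 5  5  5  5  5  5  5  5  5  5  5  5  5  5  5  5  5  5  6  6  5  6  6  6  6  6  5  6  6  7 10 10 11 11 12 13 13 14 14 14 14 15 16 16 16
 5  5  5  5  5  5  5  5  5  5  5  6  5  5  5  6  6  5  6  6  6  6  6  6  6  6  6  6  7  7  8  9 11 13 13 14 14 14 14 15 16 16 17 17 17
 5  5  5  5  5  5  5  5  5  5  5  5  5  5  5  6  6  5  6  5  6  6  6  6  7  7 10  7  8  8  8  8  8  9 12 14 14 15 16 17 16 17 17 17 18
 5  5  5  5  5  5  5  5  5  6  5  5  6  6  5  5  5  5  5  5  6  6  6  8  8  8 10  8  8  8  8  9  9  9  8 10 15 17 17 17 17 17 17 18 18
```

```bash
python3 -c "
from h import *
go([.47,-.30,.30],tool(YB,38));go([.48,-.17,.28],tool(YB,-4))"
```

```text
shift [0.0297, -0.0022, -0.0121] turn [0.02, -7.06, 0.29]
shift [0.1072, -0.0145, 0.0939] turn [0.12, -49.06, 0.28]
```

carry_out:
  motion:
    - {"xyz":[0.015,-0.001,-0.006],"angular":[0,-3,0]}
    - {"xyz":[0.03,-0.002,-0.012],"angular":[0,-7,0]}
    - {"xyz":[0.045,-0.004,0.01],"angular":[0,-14,0]}
    - {"xyz":[0.06,-0.006,0.03],"angular":[0,-21,0]}
    - {"xyz":[0.073,-0.008,0.05],"angular":[0,-28,0]}
    - {"xyz":[0.085,-0.01,0.065],"angular":[0,-35,0]}
    - {"xyz":[0.097,-0.012,0.08],"angular":[0,-42,0]}
    - {"xyz":[0.107,-0.014,0.094],"angular":[0,-49,0.2]}
    - {"xyz":[0.107,-0.014,0.094],"angular":[0,-49,0.2]}

```text
clock: 22.8
position: [0.4817, -0.164, 0.2794]
ee_rot: [0.762, 0.647, -0.025, 0.023]
ft_force: [0.8, -0.2, -0.9]
grip_width: 0.214
grasp_force: 100.9
```

```bash
python3 -c "
from h import *
st()
for n in('side','top'): c=shot(n,n[0]+'13')
o=get_obs();S=R.from_quat(o['ee_rot'])*R.from_matrix(np.diag([-1.,1,-1]));org=o['position']-S.apply((-.081,0,.0462));
print(org,[np.round(proj(c,org+S.apply(q))) for q in((.055,.052,.003),(.055,-.052,.003),(-.055,-.052,.003),(-.055,.052,.003))],'bkt',np.round(proj(c,B+[0,0,.125])))
g=cv2.imread('pics/t13.png',0)[156:232,340:440]
s=cv2.resize(g,(50,38),interpolation=cv2.INTER_AREA)
for r in s: print(' '.join('%2d'%(v//10) for v in r))
"
```

```text
22.8 [ 0.4817 -0.164   0.2794] [ 2.359  2.001 -0.079] F [ 0.8 -0.2 -0.9] w 0.214 gf 100.9 q [-0.3   0.03  0.5   1.72  0.06  1.39  0.03]
[ 0.46612853 -0.25203034  0.23883722] [array([378., 156.]), array([371., 201.]), array([322., 192.]), array([330., 148.])] bkt [398. 189.]
19 19 19 18 16 17 19 19 21 23 23 23 23 23 23 23 23 23 18 17 19 19 17 15 11  7  6  6  6  6  6  6  6  6  6  6  6  6  5  5  5  5  5  5  5  5  4  5  5  4
19 19 19 18 17 18 19 19 22 23 23 23 23 23 23 23 23 24  7  7  7  7  6  6  6  6  6  6  6  6  6  6  6  6  6  5  6  6  6  5  5  5  5  5  5  5  5  5  5  4
19 19 19 18 17 17 18 18 23 23 23 23 23 23 23 23 23 23  6  7  7  7  7  6  8  9 10 11 11 11 10  9  8  6  5  6  6  5  5  5  5  5  5  5  5  5  5  5  4  5
19 19 18 18 17 16 18 19 23 23 23 23 23 23 23 23 23 19  6  7  7  7 10 11 12 12 11 11 10 11 11 12 12 11 10  7  5  6  5  5  5  5  5  5  5  5  5  5  5  4
19 19 18 18 17 15 17 22 23 23 23 23 23 23 23 23 23 17  6  6  9 12 12 11  9  8  8  8  7  7  7  8  8 10 11 11 10  6  5  5  5  5  5  5  5  5  5  5  5  4
19 19 18 18 17 15 17 23 23 23 23 23 23 23 23 23 23 14  6 10 12 11  9  8  7 
[... 4174 characters left out ...]
6  5  5  5  5  5  5  5  5  5  5  5  5  5  5  5  5  5  5  5  5  4  4  4  5  4  4  4  4  4  4  4  4  4
14  6  6  6  6  6  6  6  6  6  6  5  6  5  5  6  5  5  5  5  5  5  5  5  5  5  5  5  5  5  5  5  5  5  4  5  5  5  4  4  4  4  4  4  4  4  4  4  4  4
11  5  6  6  6  6  6  6  6  6  6  5  6  5  5  5  5  5  5  5  5  5  5  5  5  5  5  5  5  5  5  4  5  5  5  4  4  5  4  4  4  4  4  4  4  4  4  4  4  4
10  6  6  6  6  6  6  6  6  6  6  6  5  5  5  5  5  5  5  5  5  5  5  5  5  5  5  5  5  5  5  5  4  5  5  4  4  4  4  4  4  4  4  4  4  4  4  4  4  4
 9  6  6  6  6  6  6  5  6  6  5  6  5  6  6  5  5  5  5  5  5  5  5  5  5  5  5  5  5  5  4  5  5  4  5  5  4  4  4  4  4  4  4  4  4  4  4  4  4  4
```

```bash
python3 -c "
from h import *
go([.45,-.09,.22],tool(-50,0));go([.410,-.010,.16],tool(-1.2,0))"
```

```text
shift [0.0768, -0.0436, 0.0545] turn [-1.55, 3.6, -49.83]
shift [0.1526, -0.0968, 0.1095] turn [-3.19, 2.9, -98.6]
```

carry_out:
  motion:
    - {"xyz":[0.01,-0.006,0.006],"angular":[-0.2,0.5,-7]}
    - {"xyz":[0.021,-0.012,0.014],"angular":[-0.4,1,-14]}
    - {"xyz":[0.032,-0.018,0.022],"angular":[-0.7,1.5,-21]}
    - {"xyz":[0.043,-0.024,0.03],"angular":[-0.9,2,-28]}
    - {"xyz":[0.054,-0.03,0.038],"angular":[-1.1,2.5,-35]}
    - {"xyz":[0.066,-0.037,0.047],"angular":[-1.3,3,-42]}
    - {"xyz":[0.077,-0.044,0.054],"angular":[-1.5,3.5,-49.5]}
    - {"xyz":[0.088,-0.051,0.062],"angular":[-1.7,3.5,-57]}
    - {"xyz":[0.1,-0.059,0.07],"angular":[-2,3.4,-64]}
    - {"xyz":[0.112,-0.067,0.078],"angular":[-2.2,3.3,-71]}
    - {"xyz":[0.123,-0.075,0.086],"angular":[-2.5,3.2,-78]}
    - {"xyz":[0.134,-0.084,0.095],"angular":[-2.7,3,-85]}

```text
clock: 24.1
position: [0.4197, -0.0323, 0.1752]
ee_rot: [0.13, 0.991, -0.001, 0.0]
ft_force: [0.1, -0.8, -1.6]
grip_width: 0.217
grasp_force: 100.9
```

```bash
python3 -c "
from h import *
st();go([.410,-.010,.10],tool(-1.2,0));go([.410,-.010,.047],tool(-1.2,0))"
```

```text
24.1 [ 0.4197 -0.0323  0.1752] [ 0.409  3.114 -0.004] F [ 0.1 -0.8 -1.6] w 0.217 gf 100.9 q [-0.44 -0.11  0.38  2.06  0.05  1.18  1.24]
shift [0.0152, 0.0192, 0.0751] turn [-0.13, 0.03, -13.76]
shift [0.0152, 0.0193, 0.1281] turn [-0.13, 0.03, -13.76]
```

carry_out:
  motion:
    - {"xyz":[0.008,0.01,0.02],"angular":[-0.1,0,-7]}
    - {"xyz":[0.015,0.019,0.05],"angular":[-0.1,0,-13.7]}
    - {"xyz":[0.015,0.019,0.075],"angular":[-0.1,0,-13.7]}
    - {"xyz":[0.015,0.019,0.1],"angular":[-0.1,0,-13.7]}
    - {"xyz":[0.015,0.019,0.118],"angular":[-0.1,0,-13.7]}
    - {"xyz":[0.015,0.019,0.126],"angular":[-0.1,0,-13.7]}
    - {"xyz":[0.015,0.019,0.13],"angular":[-0.1,0,-13.7]}
    - {"xyz":[0.015,0.019,0.13],"angular":[-0.1,0,-13.7]}

```text
clock: 24.9
position: [0.4106, -0.0103, 0.0456]
ee_rot: [0.013, 1.0, -0.001, 0.0]
ft_force: [-0.4, 0.0, -1.3]
grip_width: 0.214
grasp_force: 100.9
```

```bash
python3 -c "
from h import *
st();print(R.from_quat(get_obs()['ee_rot']).as_matrix()[:,2])"
```

```text
24.9 [ 0.4106 -0.0103  0.0456] [ 4.000e-02  3.141e+00 -3.000e-03] F [-0.4  0.  -1.3] w 0.214 gf 100.9 q [-0.46  0.07  0.39  2.22 -0.03  0.87  1.49]
[ 2.71309198e-04 -1.64263983e-03 -9.99998614e-01]
```

carry_out:
  motion:
    - {"xyz":[0,0,0.001],"angular":[0,0,0]}
    - {"xyz":[0,0,0.003],"angular":[0,0,0]}
    - {"xyz":[0,0,0.003],"angular":[0,0,0]}

```text
clock: 25.2
position: [0.4111, -0.0098, 0.0448]
ee_rot: [0.012, 1.0, -0.0, 0.0]
ft_force: [-17.4, -2.7, 41.0]
grip_width: 0.214
grasp_force: 106.8
```

carry_out:
  motion:
    - {"xyz":[0,0,0],"angular":[0,0,0]}
    - {"xyz":[0,0,0],"angular":[0,0,0]}
    - {"xyz":[0,0,0],"angular":[0,0,0]}
    - {"xyz":[0,0,0],"angular":[0,0,0]}
    - {"xyz":[0,0,-0.02],"angular":[0,0,0]}
    - {"xyz":[0,0,-0.06],"angular":[0,0,0]}
    - {"xyz":[0,0,-0.1],"angular":[0,0,0]}
    - {"xyz":[0,0,-0.12],"angular":[0,0,0]}
  hand: 0.7

```text
clock: 26.0
position: [0.4114, -0.0094, 0.1652]
ee_rot: [0.012, 1.0, -0.001, 0.002]
ft_force: [0.6, 0.1, -0.3]
grip_width: 0.699
grasp_force: 0.0
```

```bash
python3 - <<'E'
from h import *
from scipy.optimize import least_squares
st()
c=shot('top','t14');s=shot('side','s14')
def mask(c,box):
    h=cv2.cvtColor(c['img'],cv2.COLOR_RGB2HSV);m=cv2.inRange(h,(100,120,40),(125,255,255));k=np.zeros_like(m);x0,y0,x1,y1=box;k[y0:y1,x0:x1]=m[y0:y1,x0:x1]
    cn,_=cv2.findContours(k,cv2.RETR_EXTERNAL,cv2.CHAIN_APPROX_NONE);return max(cn,key=cv2.contourArea).reshape(-1,2)
def fit(c,box,z,x0):
    q=np.array([ray(c,u,v,z)[:2] for u,v in mask(c,box)]);x=np.array(x0,float);o=np.array(c['extrinsics'])[:2,3]
    for _ in range(8):
        dv=(x-o)/np.linalg.norm(x-o); w=q[(q-x)@dv>0.01]
        x=least_squares(lambda t:np.linalg.norm(w-t,axis=1)-.075,x,loss='soft_l1',f_scale=.002).x
    return x,np.abs(np.linalg.norm(w-x,axis=1)-.075).mean()
b=fit(c,(345,150,440,230),.125,(.455,-.395));l=fit(c,(270,120,345,190),.028,(.558,-.187));print('bucket',b,'lid',l)
# side check of bucket rim: far (top) edge hull incl. everything seen
g=mask(s,(290,225,395,340));print('bucket side bbox',cv2.boundingRect(g),'pred', [np.round(proj(s,[b[0][0]+.075*np.cos(a),b[0][1]+.075*np.sin(a),.125])) for a in np.radians((0,60,120,180,240,300))])
h=cv2.cvtColor(c['img'],cv2.COLOR_RGB2HSV);m=cv2.inRange(h,(0,0,100),(180,80,255));k=m[150:250,215:275];print('scoop px',cv2.boundingRect(k))
go([l[0][0],l[0][1],.15],tool(-45))
E
```

```text
26.0 [ 0.4114 -0.0094  0.1652] [ 3.800e-02  3.138e+00 -2.000e-03] F [ 0.6  0.1 -0.3] w 0.699 gf 0.0 q [-0.48 -0.12  0.37  2.09  0.05  1.16  1.41]
bucket (array([ 0.45511374, -0.3942792 ]), np.float64(0.0006802877649855006)) lid (array([ 0.5579851 , -0.18631231]), np.float64(0.000872521050888515))
bucket side bbox (290, 225, 94, 111) pred [array([371., 247.]), array([334., 235.]), array([305., 248.]), array([309., 276.]), array([350., 292.]), array([382., 276.])]
scoop px (0, 0, 60, 100)
shift [-0.1501, -0.1735, 0.0157] turn [0.09, 0.28, 43.62]
```

carry_out:
  motion:
    - {"xyz":[-0.02,-0.023,0],"angular":[0,0,6]}
    - {"xyz":[-0.045,-0.052,0],"angular":[0,0,12]}
    - {"xyz":[-0.07,-0.082,0],"angular":[0,0,18]}
    - {"xyz":[-0.095,-0.112,0],"angular":[0,0,25]}
    - {"xyz":[-0.12,-0.142,0.005],"angular":[0,0,32]}
    - {"xyz":[-0.14,-0.164,0.01],"angular":[0,0,38]}
    - {"xyz":[-0.15,-0.174,0.015],"angular":[0,0.2,43.6]}
    - {"xyz":[-0.15,-0.174,0.015],"angular":[0,0.2,43.6]}
    - {"xyz":[-0.15,-0.174,0.015],"angular":[0,0.2,43.6]}

```text
clock: 27.0
position: [0.5553, -0.1868, 0.1463]
ee_rot: [0.381, 0.924, -0.001, -0.002]
ft_force: [-0.3, 1.1, 0.3]
grip_width: 0.698
grasp_force: 0.0
```

```bash
python3 - <<'E'
from h import *
st()
c=shot('wrist','w15');h=cv2.cvtColor(c['img'],cv2.COLOR_RGB2HSV);m=cv2.inRange(h,(100,120,40),(125,255,255))
cn,_=cv2.findContours(m,cv2.RETR_EXTERNAL,cv2.CHAIN_APPROX_NONE);b=max(cn,key=cv2.contourArea).reshape(-1,2)
print(len(b),b.min(0),b.max(0),'pred knob',np.round(proj(c,[.558,-.187,.066])))
q=np.array([ray(c,u,v,.028)[:2] for u,v in b if 3<u<508 and 3<v<380]);print(cv2.minEnclosingCircle(np.float32(q)))
from scipy.optimize import least_squares
print(least_squares(lambda t:np.linalg.norm(q-t,axis=1)-.075,[.558,-.187],loss='soft_l1',f_scale=.001).x)
go([.558,-.187,.036],tool(-45))
E
```

```text
27.0 [ 0.5553 -0.1868  0.1463] [-1.196 -2.9    0.004] F [-0.3  1.1  0.3] w 0.698 gf 0.0 q [-0.25  0.35  0.61  1.7  -0.21  1.17  1.2 ]
508 [  0 185] [143 383] pred knob [266. 202.]
((0.47994619607925415, -0.4601318836212158), 0.15672241151332855)
[ 0.45930148 -0.38810497]
shift [-0.0027, 0.0017, 0.1108] turn [-0.19, -0.17, 0.19]
```

carry_out:
  motion:
    - {"xyz":[-0.0027,0.0017,0.03],"angular":[0,0,0]}
    - {"xyz":[-0.0027,0.0017,0.06],"angular":[0,0,0]}
    - {"xyz":[-0.0027,0.0017,0.085],"angular":[0,0,0]}
    - {"xyz":[-0.0027,0.0017,0.102],"angular":[0,0,0]}
    - {"xyz":[-0.0027,0.0017,0.1105],"angular":[0,0,0]}
    - {"xyz":[-0.0027,0.0017,0.1105],"angular":[0,0,0]}

```text
clock: 27.65
position: [0.5581, -0.187, 0.0364]
ee_rot: [0.382, 0.924, -0.001, -0.002]
ft_force: [-0.3, -0.2, 0.2]
grip_width: 0.699
grasp_force: 0.0
```

carry_out:
  motion:
    - {"xyz":[0,0,0],"angular":[0,0,0]}
    - {"xyz":[0,0,0],"angular":[0,0,0]}
    - {"xyz":[0,0,0],"angular":[0,0,0]}
    - {"xyz":[0,0,0],"angular":[0,0,0]}
    - {"xyz":[0,0,0],"angular":[0,0,0]}
  hand: 0
  grip_force: 60

```text
clock: 28.15
position: [0.5596, -0.1879, 0.0384]
ee_rot: [0.382, 0.924, -0.0, -0.0]
ft_force: [-2.0, 1.0, 6.0]
grip_width: 0.344
grasp_force: 59.0
```

```bash
python3 - <<'E'
from h import *
st();p=get_obs()['position']
go([p[0],p[1],.20],tool(-45));go([.4553,-.3943,.20],tool(-45))
E
```

```text
28.15 [ 0.5596 -0.1879  0.0384] [-1.201e+00 -2.902e+00  2.000e-03] F [-2.  1.  6.] w 0.344 gf 59.0 q [-0.2   0.49  0.56  1.78 -0.3   0.97  1.27]
shift [0.0001, -0.0002, -0.1616] turn [-0.07, -0.02, 0.04]
shift [-0.0719, -0.2199, -0.1613] turn [-0.07, -0.02, 0.04]
```

carry_out:
  motion:
    - {"xyz":[0,0,-0.02],"angular":[0,0,0]}
    - {"xyz":[0,0,-0.06],"angular":[0,0,0]}
    - {"xyz":[0,0,-0.105],"angular":[0,0,0]}
    - {"xyz":[0,0,-0.145],"angular":[0,0,0]}
    - {"xyz":[-0.005,-0.015,-0.161],"angular":[0,0,0]}
    - {"xyz":[-0.014,-0.043,-0.161],"angular":[0,0,0]}
    - {"xyz":[-0.027,-0.083,-0.161],"angular":[0,0,0]}
    - {"xyz":[-0.04,-0.123,-0.161],"angular":[0,0,0]}
    - {"xyz":[-0.053,-0.163,-0.161],"angular":[0,0,0]}
    - {"xyz":[-0.064,-0.195,-0.161],"angular":[0,0,0]}
    - {"xyz":[-0.072,-0.22,-0.161],"angular":[0,0,0]}
    - {"xyz":[-0.072,-0.22,-0.161],"angular":[0,0,0]}

```text
clock: 29.35
position: [0.4505, -0.3988, 0.1983]
ee_rot: [0.386, 0.923, -0.002, -0.002]
ft_force: [-0.8, 0.8, -0.9]
grip_width: 0.344
grasp_force: 59.5
```

```bash
python3 - <<'E'
from h import *
from scipy.optimize import least_squares
st();o=get_obs();print(R.from_quat(o['ee_rot']).as_matrix()[:,2])
c=shot('top','t16')
h=cv2.cvtColor(c['img'],cv2.COLOR_RGB2HSV);m=cv2.inRange(h,(100,120,40),(125,255,255));k=np.zeros_like(m);k[130:250,340:450]=m[130:250,340:450]
cn,_=cv2.findContours(k,cv2.RETR_EXTERNAL,cv2.CHAIN_APPROX_NONE);b=max(cn,key=cv2.contourArea).reshape(-1,2)
z=o['position'][2]-.0384+.028
q=np.array([ray(c,u,v,z)[:2] for u,v in b]);x=o['position'][:2].copy()
for _ in range(8):
    cam=np.array(c['extrinsics'])[:2,3];d=(x-cam)/np.linalg.norm(x-cam);w=q[((q-x)@d>.01)]
    x=least_squares(lambda t:np.linalg.norm(w-t,axis=1)-.075,x,loss='soft_l1',f_scale=.002).x
print('lid',x,np.abs(np.linalg.norm(w-x,axis=1)-.075).mean(),len(w))
go([*(np.array([.4551,-.3943])-x+o['position'][:2]),.20],tool(-45))
E
```

```text
29.35 [ 0.4505 -0.3988  0.1983] [-1.21  -2.895  0.006] F [-0.8  0.8 -0.9] w 0.344 gf 59.5 q [ 0.07  0.36  0.73  1.6  -0.24  1.28  1.61]
[-0.00486147 -0.00227681 -0.99998559]
lid [ 0.47057849 -0.4362466 ] nan 0
shift [0.0404, 0.0157, -0.0019] turn [-0.22, -0.13, -0.23]<stdin>:12: RuntimeWarning: Mean of empty slice.
  ret = ret.dtype.type(ret / rcount)
```

```bash
python3 -c "
from h import *
st();go([.4566,-.3958,.170],tool(-45));go([.4566,-.3958,.153],tool(-45))"
```

```text
29.4 [ 0.4523 -0.3965  0.1981] [-1.207 -2.897  0.004] F [ 1.3  0.5 -1.8] w 0.343 gf 59.5 q [ 0.07  0.36  0.72  1.6  -0.24  1.28  1.61]
shift [-0.0025, 0.0036, 0.0281] turn [-0.22, -0.13, -0.23]
shift [-0.0026, 0.0037, 0.0451] turn [-0.22, -0.13, -0.23]
```

carry_out:
  motion:
    - {"xyz":[0,0,0],"angular":[0,0,0]}
    - {"xyz":[0,0,0],"angular":[0,0,0]}
    - {"xyz":[0,0,0.01],"angular":[0,0,0]}
    - {"xyz":[0,0,0.01],"angular":[0,0,0]}

```text
clock: 29.8
position: [0.4547, -0.393, 0.1868]
ee_rot: [0.382, 0.924, -0.001, -0.002]
ft_force: [-0.7, 0.6, -1.9]
grip_width: 0.337
grasp_force: 59.5
```

```bash
python3 -c "
from h import *
st();go([.4566,-.3958,.170],tool(-45));go([.4566,-.3958,.153],tool(-45))"
```

```text
29.8 [ 0.4547 -0.393   0.1868] [-1.198e+00 -2.899e+00  2.000e-03] F [-0.7  0.6 -1.9] w 0.337 gf 59.5 q [ 0.07  0.37  0.72  1.62 -0.25  1.26  1.62]
shift [-0.0034, -0.0006, 0.0167] turn [-0.17, -0.23, 0.11]
shift [-0.0034, -0.0005, 0.0337] turn [-0.17, -0.23, 0.11]
```

carry_out:
  motion:
    - {"xyz":[-0.003,0,0.0],"angular":[-0.1,-0.2,0]}
    - {"xyz":[-0.003,0,0.01],"angular":[-0.1,-0.2,0]}
    - {"xyz":[-0.003,0,0.02],"angular":[-0.1,-0.2,0]}
    - {"xyz":[-0.003,0,0.028],"angular":[-0.1,-0.2,0]}
    - {"xyz":[-0.003,0,0.033],"angular":[-0.1,-0.2,0]}
    - {"xyz":[-0.003,0,0.036],"angular":[-0.1,-0.2,0]}
    - {"xyz":[-0.003,0,0.036],"angular":[-0.1,-0.2,0]}

```text
clock: 30.5
position: [0.4567, -0.3965, 0.1524]
ee_rot: [0.383, 0.924, -0.001, 0.001]
ft_force: [1.1, -0.0, -2.3]
grip_width: 0.344
grasp_force: 59.8
```

```bash
python3 -c "
from h import *
st()"
```

```text
30.5 [ 0.4567 -0.3965  0.1524] [ 1.201e+00  2.902e+00 -2.000e-03] F [ 1.1 -0.  -2.3] w 0.344 gf 59.8 q [ 0.08  0.4   0.7   1.65 -0.27  1.19  1.64]
```

carry_out:
  motion:
    - {"xyz":[0,0,0.001],"angular":[0,0,0]}
    - {"xyz":[0,0,0.002],"angular":[0,0,0]}
    - {"xyz":[0,0,0.0025],"angular":[0,0,0]}
    - {"xyz":[0,0,0.0025],"angular":[0,0,0]}

```text
clock: 30.9
position: [0.4569, -0.3967, 0.1519]
ee_rot: [0.383, 0.924, -0.001, 0.001]
ft_force: [-5.3, 5.6, 16.2]
grip_width: 0.344
grasp_force: 61.3
```

```bash
python3 -c "
from h import *
st()"
```

```text
30.9 [ 0.4569 -0.3967  0.1519] [ 1.201e+00  2.900e+00 -2.000e-03] F [-5.3  5.6 16.2] w 0.344 gf 61.3 q [ 0.08  0.4   0.7   1.65 -0.28  1.19  1.64]
```

carry_out:
  motion:
    - {"xyz":[0,0,0.001],"angular":[0,0,0]}
    - {"xyz":[0,0,0.001],"angular":[0,0,0]}
    - {"xyz":[0,0,0.001],"angular":[0,0,0]}
    - {"xyz":[0,0,-0.002],"angular":[0,0,0]}
    - {"xyz":[0,0,-0.002],"angular":[0,0,0]}

```text
clock: 31.4
position: [0.457, -0.3966, 0.1523]
ee_rot: [0.382, 0.924, -0.001, 0.001]
ft_force: [1.4, 0.8, -1.7]
grip_width: 0.339
grasp_force: 59.4
```

carry_out:
  motion:
    - {"xyz":[0,0,0],"angular":[0,0,0]}
    - {"xyz":[0,0,0],"angular":[0,0,0]}
    - {"xyz":[0,0,0],"angular":[0,0,0]}
    - {"xyz":[0,0,0],"angular":[0,0,0]}
    - {"xyz":[0,0,-0.02],"angular":[0,0,0]}
    - {"xyz":[0,0,-0.05],"angular":[0,0,0]}
    - {"xyz":[0,0,-0.08],"angular":[0,0,0]}
    - {"xyz":[0,0.04,-0.1],"angular":[0,0,0]}
    - {"xyz":[0,0.09,-0.1],"angular":[0,0,0]}
    - {"xyz":[0,0.14,-0.1],"angular":[0,0,0]}
    - {"xyz":[0,0.19,-0.1],"angular":[0,0,0]}
    - {"xyz":[0,0.23,-0.1],"angular":[0,0,0]}
  hand: 0.7

```text
clock: 32.6
position: [0.6212, -0.2304, 0.2514]
ee_rot: [0.381, 0.924, -0.0, 0.0]
ft_force: [0.1, -0.1, -0.2]
grip_width: 0.704
grasp_force: 0.0
```

```bash
python3 - <<'E'
from h import *
from scipy.optimize import least_squares
st()
c=shot('top','t17');s=shot('side','s17')
def fit(c,box,z,x0):
    h=cv2.cvtColor(c['img'],cv2.COLOR_RGB2HSV);m=cv2.inRange(h,(100,120,40),(125,255,255));k=np.zeros_like(m);a,b,e,f=box;k[b:f,a:e]=m[b:f,a:e]
    cn,_=cv2.findContours(k,cv2.RETR_EXTERNAL,cv2.CHAIN_APPROX_NONE);q=np.array([ray(c,u,v,z)[:2] for u,v in max(cn,key=cv2.contourArea).reshape(-1,2)])
    x=np.array(x0,float);o=np.array(c['extrinsics'])[:2,3]
    for _ in range(8):
        d=(x-o)/np.linalg.norm(x-o);w=q[(q-x)@d>.01];x=least_squares(lambda t:np.linalg.norm(w-t,axis=1)-.075,x,loss='soft_l1',f_scale=.002).x
    return x.round(4),np.abs(np.linalg.norm(w-x,axis=1)-.075).mean().round(4)
print('lid on bucket, top', [(z,fit(c,(345,140,440,230),z,(.455,-.395))) for z in(.141,.146)])
h=cv2.cvtColor(c['img'],cv2.COLOR_RGB2HSV);m=cv2.inRange(h,(0,0,100),(180,80,255))[150:250,200:290]
n,_,st_,_=cv2.connectedComponentsWithStats(m);print('scoop comps',[r.tolist() for r in st_[1:] if r[4]>100])
E
```

```text
32.6 [ 0.6212 -0.2304  0.2514] [ 1.198e+00  2.903e+00 -1.000e-03] F [ 0.1 -0.1 -0.2] w 0.704 gf 0.0 q [-0.16  0.46  0.64  1.35 -0.27  1.42  1.26]
lid on bucket, top [(0.141, (array([ 0.4556, -0.3946]), np.float64(0.0008))), (0.146, (array([ 0.4545, -0.3926]), np.float64(0.0008)))]
scoop comps [[8, 0, 82, 100, 5585]]
```

```bash
python3 - <<'E'
import cv2,numpy as np
a=cv2.imread('pics/side0.png');b=cv2.imread('pics/s17.png')
d=cv2.absdiff(a,b).max(2);m=cv2.morphologyEx((d>50).astype('uint8'),cv2.MORPH_OPEN,np.ones((3,3)))
n,_,s,_=cv2.connectedComponentsWithStats(m);print([r.tolist() for r in s[1:] if r[4]>25])
for i in (a,b):
    h=cv2.cvtColor(i,cv2.COLOR_BGR2HSV);k=cv2.inRange(h,(0,0,140),(180,60,255))[180:225,190:290];print(cv2.boundingRect(k),int((k>0).sum()))
E
```

```text
[[0, 0, 33, 47, 1365], [26, 0, 97, 89, 3931], [106, 0, 11, 23, 158], [349, 0, 53, 50, 2257], [112, 24, 7, 8, 47], [103, 27, 7, 7, 42], [346, 49, 47, 100, 2344], [0, 55, 24, 68, 853], [45, 68, 18, 9, 105], [64, 71, 29, 77, 1414], [0, 125, 3, 11, 26], [49, 136, 11, 13, 74], [238, 145, 7, 5, 29], [251, 145, 7, 5, 28], [61, 146, 25, 51, 562], [224, 148, 7, 4, 26], [232, 151, 8, 5, 32], [40, 152, 6, 7, 39], [47, 152, 7, 7, 43], [12, 160, 51, 59, 2026], [5, 167, 12, 8, 71], [86, 180, 6, 19, 59], [0, 203, 14, 32, 235], [285, 209, 102, 59, 1778], [307, 245, 12, 26, 226], [359, 253, 20, 33, 400]]
(6, 6, 86, 39) 1502
(7, 6, 86, 39) 1499
```

The scoop and bystanders look unchanged, the tray is empty and the lid sits on the bucket. Handing in.

```bash
python3 -c "
from h import *
print(hand_in())"
```

```text
the job is handed in; nothing more can be done
None
```

The job is handed in, with no verdict returned: by camera all five cubes went into the bucket, the lid sits centred on it after a press of about 18 N, the scoop is back level on the bench, and no bystander looks moved.

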